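# Hang the polisher's hoops up to dry

## Task

First clear the drip tray: stand the spray can and the squat jar of paste upright on the white mat where they belong, wholly on it, before any hoop is hung. Then take every hoop out of the draining rack by its rim and hang each one by its rim on a J-hook of its own over the drip tray, leaving the other things on the bench where they are.

Things in the scene. Friction and masses are not known exactly. Their poses are not given: they have to be found in the camera images.
- hoop1_centre (a point): plain aluminium clamping hoop of the polisher, 0.14 kg, the nearest in the rack: 160 mm outside and 146 mm inside diameter (rim 7 mm thick), 14 mm wide along its axis. This point: its centre; x: its axis, level while it stands or hangs; it may be turned about that axis. Starts upright in the rack, centre 90 mm above the bench, and lifts straight up out of its slot. None if absent
- hoop2_centre (a point): plain aluminium clamping hoop of the polisher, 0.14 kg, the middle one: 160 mm outside and 146 mm inside diameter (rim 7 mm thick), 14 mm wide along its axis. This point: its centre; x: its axis, level while it stands or hangs; it may be turned about that axis. Starts upright in the rack, centre 90 mm above the bench, and lifts straight up out of its slot. None if absent
- hoop3_centre (a point): plain aluminium clamping hoop of the polisher, 0.14 kg, the farthest in the rack: 160 mm outside and 146 mm inside diameter (rim 7 mm thick), 14 mm wide along its axis. This point: its centre; x: its axis, level while it stands or hangs; it may be turned about that axis. Starts upright in the rack, centre 90 mm above the bench, and lifts straight up out of its slot. None if absent
- hook1: Left (+y) steel J-hook of the stand, 8 mm wire. Origin: top of the wire at the hook's lowest point, where a rim rests, 240 mm above the bench. x: along the hook, away from the robot, to the cross rod 115 mm behind (wire 14 mm higher there); z up. The upturned tip is 30 mm before the origin (-x) and ends 32 mm above it. Hooks are 190 mm apart along y
- hook2: Middle steel J-hook of the stand, 8 mm wire. Origin: top of the wire at the hook's lowest point, where a rim rests, 240 mm above the bench. x: along the hook, away from the robot, to the cross rod 115 mm behind (wire 14 mm higher there); z up. The upturned tip is 30 mm before the origin (-x) and ends 32 mm above it. Hooks are 190 mm apart along y
- hook3: Right (-y) steel J-hook of the stand, 8 mm wire. Origin: top of the wire at the hook's lowest point, where a rim rests, 240 mm above the bench. x: along the hook, away from the robot, to the cross rod 115 mm behind (wire 14 mm higher there); z up. The upturned tip is 30 mm before the origin (-x) and ends 32 mm above it. Hooks are 190 mm apart along y
- rack: dark wire draining rack, 217 x 160 mm, its side wires 104 mm high. Origin: centre of its foot on the bench; the three slots for hoops stand at x = -65, 0 and +65 mm of its own frame, hoop axes along its x. Fixed
- stand: the drying stand: two upright rods 650 mm apart with a cross rod 250 mm above the bench, three J-hooks pointing to the robot, and under them a shallow steel drip tray (130 x 540 mm, rim 14 mm, floor 3 mm) centred 125 mm before the cross rod. Origin: on the bench under the middle of the cross rod; x away from the robot, y left. Fixed
- can: small aerosol can, 140 mm high, 0.22 kg, upright: 55 mm in diameter all the way up, with a full-width cap. Origin: on its axis, half-way up (70 mm above its foot); z along its axis. Starts on the drip tray between two hooks, 20 to 40 mm nearer the robot than their lowest points
- pot: squat round plastic jar of polishing paste with a lid of the same width, 62 mm in diameter, 75 mm high, 0.24 kg. Origin: on its axis, half-way up (37.5 mm above its foot); z along its axis. Starts on the drip tray between two other hooks, 20 to 40 mm nearer the robot than their lowest points
- mat: flat white plastic mat on the bench to the robot's right, where can and jar are kept: 110 mm (its x) x 240 mm (its y), 5 mm thick, no rim. Origin: centre of its underside; its top is 5 mm above. Fixed
- puck1: black resin specimen, 32 mm across, 18 mm high, lying between the rack and the white mat; leave alone. Origin: centre of its underside
- puck2: second black resin specimen, as the first; leave alone. Origin: centre of its underside
- puck3: third black resin specimen, as the first, at the left; leave alone. Origin: centre of its underside
- dish: glass dish, 84 mm across, 18 mm high, between the rack and the white mat; leave alone. Origin: centre of its underside
- amber: amber jar, 56 mm across, 75 mm high, at the left; leave alone. Origin: centre of its underside
- beaker: glass beaker, 68 mm across, 90 mm high, at the right; leave alone. Origin: centre of its underside
- objective: microscope objective standing on its thread, 28 mm across, 46 mm high, at the right; leave alone. Origin: centre of its underside

How it is judged:
By the outcome, as a careful person would: the job done as asked, in the order asked, and still so for the second after the job is handed in, with the robot touching nothing.
Of hoop1, hoop2, hoop3 only 2 to 3 are there at a start; the rules pass over those that are not, and their reading is None.
At some moment in a run one of pot may be knocked a few centimetres aside while the robot is not near it.
It also fails if it takes over 210 s, if anything falls off the work surface, if the arm or the gripper's body presses on something with over 40 N, if the wrist force passes 120 N, or if a joint passes its speed limit or range.

## Robot

A 6-joint arm with a two-finger parallel gripper is mounted at the origin on the work surface. World frame = base frame: x ahead of the robot, y to its left, z up, the work surface at z = 0. Lengths are in m, angles in rad, forces in N, time in s.
With the tool pointing down it reaches from about 0.375 to 0.9 m from the base axis. Payload 3.1 kg.
Tool frame: the origin (TCP) lies on the centre line of the jaws, within the pads' length; the fingertips stand robot.finger_overhang ahead of it and the grasp point (between the pads) lies 2 mm behind it (robot.finger_overhang is the distance from the TCP to the fingertips, in m); z points along the fingers, y is the direction in which the jaws open and shut (so a half turn about z gives the same grasp; the last joint's range is limited). The gripper opens to 87 mm and grips with 3 to 60 N. Pads are 19 mm wide; open, the fingers measure 117 mm over their backs; the gripper's body (75 mm by 190 mm) begins 51 mm behind the grasp point.
Start: joints at [0.967, 0.527, 1.433, -0, 1.181, -0.178], TCP at [0.258, 0.569, 0.24] pointing down, gripper open.
Joint ranges: [-3.08, 3.08], [-0.75, 2.2], [0.22, 2.44], [-1.43, 4.57], [0, 2.65], [-2.85, 2.85]. Speed limits (rad/s): [2.79, 2.79, 3.14, 3.14, 3.14, 3.14].

## Interface

Orientations are given as a unit quaternion [x, y, z, w].
In Python, from rig import robot gives the robot as it stands. The module is installed in compiled form; this text tells all that it offers.
- The arm moves only by the tool step_arm, never from a script. Its arguments are lists of equal length, an entry for each row: "slide": the shift along the tool's x, y, z in mm, a list of three; "twist": the turn about the tool's z in degrees. A call has 1 to 20 rows; each row shifts and turns the commanded pose from where the row before left it, along the tool's axes as they then stand; what a row does not reach is not made up. A row lasts 1/12 s, in which the tool goes at most 41.7 mm and 7.16 degrees, less where a joint would pass 70% of its speed; a pose out of reach is approached as far as the arm can. A call is refused whole if a number of a shift passes 41.7 or a number of a turn 7.16, either way. A call with a gripper value outside its range is refused whole. "jaw" is the finger opening in mm, from 0 to 87, set as the call begins (left out, the last holds). The fingers move at their own pace and stop on an object; "force" is the grip in N (left out, the last holds). Time passes only in rows, so rows that do not move let the fingers close. It gives the time, the measured TCP pose, the force and the opening at its end, in the units of the state.
- robot.get_obs(): the state, without advancing time (a new reading comes with each control period).
- robot.camera(name): name is "side" or "top" or "wrist"; returns a dict with "color" (384x512x3 uint8, blue, green, red), "depth" (384x512 float32, m along the optical axis (not along the pixel's ray), 0 where there is no reading), "camera_matrix" (3x3 intrinsics, pixels), "origin" and "orientation" of the camera in the world. Camera axes: x right, y down, z forward; pixel columns grow to the right and rows downward; lengths in m; the calibration is good to about 2 mm. The wrist camera is an equidistant fisheye: a pixel r from the principal point sees the ray r / f radians off the axis. A picture is of the moment at which its call begins.
- robot.hand_in(): hands the job in, once; it reports no verdict.
The state is a dict: "time": time; "q": joint angles; "joint_velocities": joint speeds; "joint_torque": joint torques, N m; "position": TCP position; "tool_rot": TCP orientation; "ft_force": force on the tool from outside, world axes, zero at the start; "moment": the same for the moment, N m; "grip_width": finger opening in m.
Only numpy, scipy, OpenCV 4.12 (cv2) and the standard library are available. Lean on these libraries where they do the work, as an engineer would, in place of code of your own. Each camera call takes 0.05 s, during which the arm holds its last target.

## Working session

There is one attempt and no reset: what is moved stays moved. The work goes in short steps, Python scripts to look and compute and a tool call to move; the robot and the scene stay as the last step left them, time stands still between calls to the robot, and variables do not carry over. Pictures are saved under pics/ and viewed, and the job is handed in when it is done.

Besides the shell and the picture viewer there is one more tool, called after "Emit:" by a JSON object that holds its "name" and its "arguments", one argument or row to a line. step_arm: Moves the arm, as the interface text tells. Its arguments: {"type":"object","properties":{"slide":{"type":"array","items":{"type":"array","items":{"type":"number"}}},"twist":{"type":"array","items":{"type":"number"}},"jaw":{"type":"number"},"force":{"type":"number"}},"required":["slide","twist"]}

```bash
mkdir -p pics; ls; cat > h.py <<'E'
import numpy as np, cv2
from scipy.spatial.transform import Rotation as R
from rig import robot
def shot(n,tag):
    c=robot.camera(n); cv2.imwrite(f'pics/{tag}.png',c['color']); 
    np.savez(f'pics/{tag}.npz',fish=(n=='wrist'),**{k:np.array(v) for k,v in c.items()}); return c
def load(tag): return np.load(f'pics/{tag}.npz')
def ray(c,u,v,fish=False):
    K=c['camera_matrix']; x=(u-K[0,2])/K[0,0]; y=(v-K[1,2])/K[1,1]
    if fish:
        r=np.hypot(x,y); s=np.sin(r)/r if r>1e-9 else 1; d=np.array([x*s,y*s,np.cos(r)])
    else: d=np.array([x,y,1.])
    return R.from_quat(c['orientation']).apply(d)
def onz(c,u,v,z,fish=False):
    d=ray(c,u,v,fish); o=np.array(c['origin']); return o+d*(z-o[2])/d[2]
def proj(c,P,fish=False):
    p=R.from_quat(c['orientation']).inv().apply(np.array(P)-c['origin']); K=c['camera_matrix']
    if fish:
        r=np.hypot(p[0],p[1]); t=np.arctan2(r,p[2]); q=p[:2]/r*t
    else: q=p[:2]/p[2]
    return K[0,0]*q[0]+K[0,2],K[1,1]*q[1]+K[1,2]
def cloud(c):
    D=c['depth']; K=c['camera_matrix']; v,u=np.indices(D.shape)
    P=np.stack([(u-K[0,2])/K[0,0]*D,(v-K[1,2])/K[1,1]*D,D],-1)
    W=R.from_quat(c['orientation']).apply(P.reshape(-1,3)).reshape(P.shape)+c['origin']
    W[D==0]=np.nan; return W
E
python3 - <<'E'
from h import *
for n in ['side','top','wrist']:
    c=shot(n,n+'0'); print(n,c['origin'],c['orientation'],c['camera_matrix'].tolist())
o=robot.get_obs(); print(o, robot.finger_overhang)
E
```

```text
pics
side [ 0.21722056 -1.00147542  1.05716091] [ 0.89690398 -0.13949052  0.06790352 -0.41411926] [[473.1523091041983, 0.0, 257.9515146719769], [0.0, 473.1523091041983, 186.08992442941448], [0.0, 0.0, 1.0]]
top [ 1.91826352e-01 -1.63128088e-03  1.85690922e+00] [ 0.70859012 -0.69955381  0.06914527 -0.06118364] [[470.94731771115823, 0.0, 259.3590704179853], [0.0, 470.94731771115823, 188.05942056081577], [0.0, 0.0, 1.0]]
wrist [0.1915142  0.59957974 0.38315658] [0.83288559 0.53680954 0.07242502 0.11354179] [[297.3186396354542, 0.0, 252.9865144397684], [0.0, 297.3186396354542, 194.24255740790343], [0.0, 0.0, 1.0]]
{'time': 0.15, 'q': array([ 9.66469430e-01,  5.28269177e-01,  1.43360065e+00,  1.54272730e-05,
        1.18134956e+00, -1.78501229e-01]), 'joint_velocities': array([ 0.00058943, -0.00240107, -0.00325216, -0.00189006, -0.00172574,
       -0.00033777]), 'joint_torque': array([ 1.46625931e-03, -4.40429306e+01, -1.76843494e+01,  6.34466624e-02,
        5.52999624e-02, -9.79490528e-05]), 'position': array([0.25784306, 0.56876894, 0.23878855]), 'tool_rot': array([ 2.11310652e-01,  9.77418614e-01, -7.49126825e-04, -3.16888590e-04]), 'ft_force': array([ 0.14772203, -0.07862234, -0.79384242]), 'moment': array([ 0.02058515,  0.01899166, -0.01162123]), 'grip_width': 0.08717791087280537} 0.017
```

View pics/side0.png

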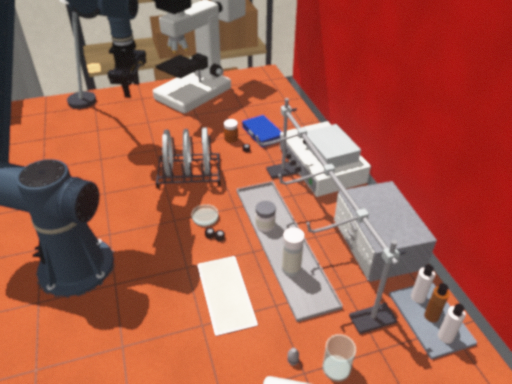

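View pics/top0.png

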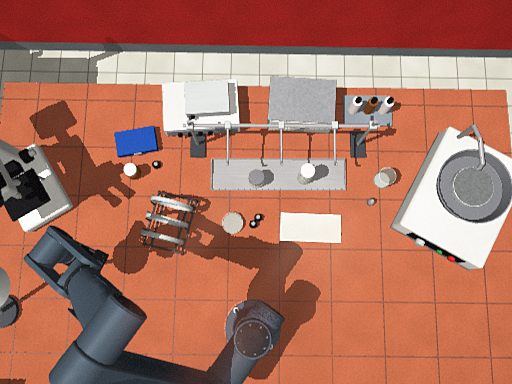

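View pics/wrist0.png

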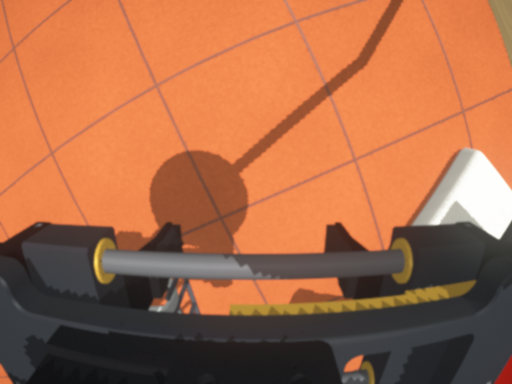

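The side and top views show three hoops in the rack (top about (168,215)), the pot at top (259,177), the can at (308,170), and the mat at (311,227). The hooks hang off the cross rod around row 125. Next I'll measure from the depth of both views.

```bash
python3 - <<'E'
from h import *
t=load('top0')['color']; s=load('side0')['color']
cv2.imwrite('pics/tz.png',cv2.resize(t[100:260,110:410],None,fx=2.66,fy=2.66,interpolation=cv2.INTER_CUBIC))
cv2.imwrite('pics/sz.png',cv2.resize(s[90:340,150:410],None,fx=2.4,fy=2.4,interpolation=cv2.INTER_CUBIC))
c=load('top0');W=cloud(c)
d=load('side0');V=cloud(d)
for nm,X,rng in [('top',W,None),('side',V,None)]:
    print(nm,'bench z',np.nanmedian(X[...,2][(X[...,2]<.03)&(X[...,0]>.3)&(X[...,0]<.5)&(abs(X[...,1])<.3)]))
# top points
for (u,v) in [(259,177),(308,170),(311,227),(281,213),(341,213),(280,240),(341,242),(213,160),(345,160),(213,188),(346,189),(258,223),(233,222)]:
    print(u,v,np.round(W[v,u],4))
print()
for (u,v) in [(265,207),(293,235),(200,265),(236,258),(255,325),(216,331),(241,189),(275,184),(338,303),(303,317)]:
    print(u,v,np.round(V[v,u],4))
E
```

```text
top bench z 0.002494567729761532
side bench z 0.0007148921476052283
259 177 [ 0.5675 -0.0179  0.0778]
308 170 [ 0.5832 -0.2     0.1427]
311 227 [ 0.3832 -0.2248  0.0157]
281 213 [ 0.4381 -0.1074  0.0067]
341 213 [ 0.4418 -0.3462  0.0028]
280 240 [ 0.3314 -0.1037  0.0079]
341 242 [ 0.3267 -0.3433  0.0063]
213 160 [0.6496 0.1678 0.0084]
345 160 [ 0.6582 -0.3663  0.0056]
213 188 [ 0.5366  0.1653 -0.0014]
346 189 [ 5.396e-01 -3.688e-01  4.000e-04]
258 223 [ 0.3978 -0.0168  0.0016]
233 222 [0.4002 0.0819 0.0036]

265 207 [ 0.5662 -0.0074  0.0784]
293 235 [ 0.5803 -0.1975  0.1413]
200 265 [ 0.3366 -0.1126  0.01  ]
236 258 [ 0.4434 -0.1114  0.0017]
255 325 [ 0.4275 -0.3452  0.0065]
216 331 [ 0.3289 -0.3308  0.0046]
241 189 [0.5404 0.1678 0.0132]
275 184 [0.6644 0.1728 0.    ]
338 303 [ 0.6571 -0.3496  0.0091]
303 317 [ 0.5517 -0.3629  0.011 ]
```

View pics/tz.png

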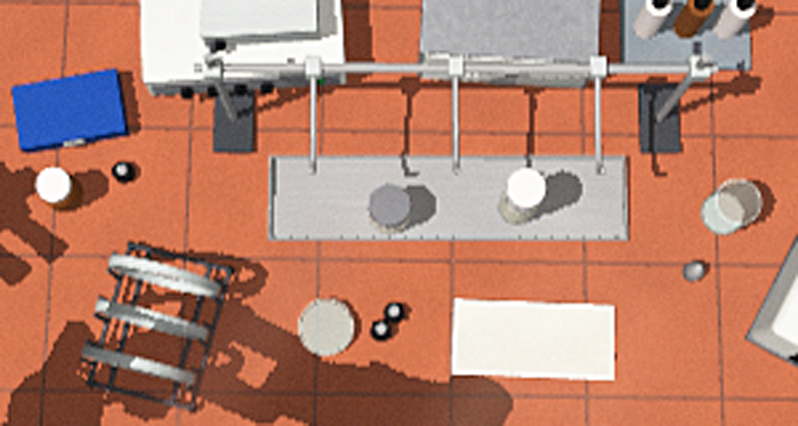

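View pics/sz.png

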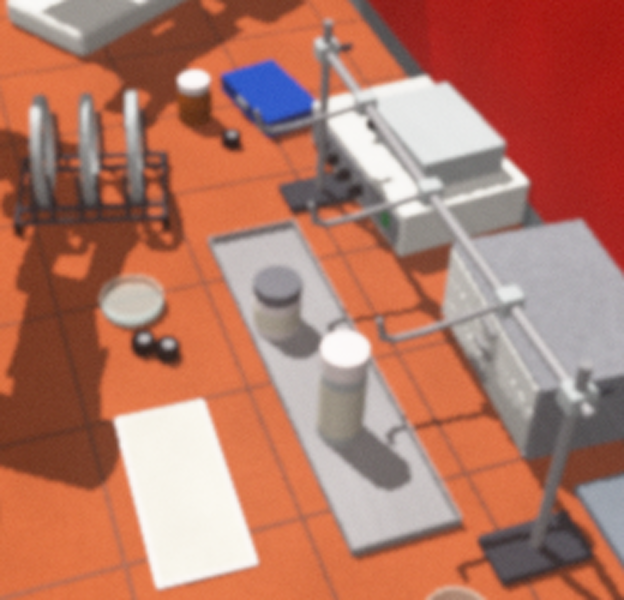

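```bash
cat >> h.py <<'E'
def tri(obs):
    A=np.zeros((3,3));b=np.zeros(3);L=[]
    for c,u,v,f in obs:
        d=ray(c,u,v,f);d/=np.linalg.norm(d);M=np.eye(3)-np.outer(d,d);A+=M;b+=M@c['origin'];L.append((M,c['origin']))
    P=np.linalg.solve(A,b); return P,[np.linalg.norm(M@(P-o)) for M,o in L]
E
python3 - <<'E'
from h import *
c=load('top0');d=load('side0');W=cloud(c);V=cloud(d)
for n,a,b in [('h1',(227.7,163.9),(257.5,134.6)),('h2',(281.4,163.9),(280,173.3)),('h3',(335.6,163.9),(308.3,222.5))]:
    P,e=tri([(c,*a,0),(d,*b,0)]); print(n,P.round(4),np.round(e,4), 'top@.272',onz(c,*a,.272).round(4),'side@.272',onz(d,*b,.272).round(4))
# rod joints
# mat
def blob(img,lo,hi,box):
    m=np.zeros(img.shape[:2],np.uint8);x0,y0,x1,y1=box
    m[y0:y1,x0:x1]=cv2.inRange(img[y0:y1,x0:x1],np.array(lo),np.array(hi))
    cs,_=cv2.findContours(m,cv2.RETR_EXTERNAL,cv2.CHAIN_APPROX_NONE); return max(cs,key=cv2.contourArea)
for n,X,z,box in [('top',c,.005,(270,200,350,255)),('side',d,.005,(190,245,265,340))]:
    k=blob(X['color'],(185,185,185),(255,255,255),box); r=cv2.minAreaRect(k)
    P=np.array([onz(X,u,v,z)[:2] for u,v in k[:,0].astype(float)],np.float32)
    r=cv2.minAreaRect(P); print(n,'mat',r)
# cap, lid (top)
k=blob(c['color'],(200,200,200),(255,255,255),(296,158,320,182)); print(cv2.minEnclosingCircle(k)); (u,v),_=cv2.minEnclosingCircle(k); print('can',onz(c,u,v,.14))
print(c['color'][177,259],c['color'][170,308])
for n,X,lo,hi,xr in [('can',W,.13,.155,(.53,.64)),('can',V,.134,.155,(.53,.64))]:
    m=(X[...,2]>lo)&(X[...,2]<hi)&(X[...,0]>xr[0])&(X[...,0]<xr[1])&(X[...,1]<-.12)&(X[...,1]>-.27); p=X[m]; print(n,m.sum(),p.mean(0),p.min(0),p.max(0))
for n,X in [('pot',W),('pot',V)]:
    m=(X[...,2]>.068)&(X[...,2]<.09)&(X[...,0]>.5)&(X[...,0]<.63)&(X[...,1]<.05)&(X[...,1]>-.09); p=X[m]; print(n,m.sum(),p.mean(0),p.min(0),p.max(0))
# hoops
for n,X in [('T',W),('S',V)]:
    m=(X[...,2]>.11)&(X[...,2]<.19)&(X[...,0]>.25)&(X[...,0]<.56)&(X[...,1]<.5)&(X[...,1]>.18); p=X[m]; print(n,len(p)); np.save(f'pics/hp{n}.npy',p)
    print(p[::max(1,len(p)//25)].round(3))
E
```

```text
h1 [0.5716 0.0921 0.2765] [0.0014 0.0014] top@.272 [0.5712 0.0925 0.272 ] side@.272 [0.5752 0.0986 0.272 ]
h2 [ 0.5748 -0.0932  0.2731] [0.0012 0.0012] top@.272 [ 0.5739 -0.0931  0.272 ] side@.272 [ 0.5766 -0.0918  0.272 ]
h3 [ 0.5784 -0.2818  0.2681] [0.0007 0.0007] top@.272 [ 0.5767 -0.2809  0.272 ] side@.272 [ 0.5773 -0.2853  0.272 ]
top mat ((0.38351622223854065, -0.22194541990756989), (0.23830151557922363, 0.11194899678230286), 88.41047668457031)
side mat ((0.38209396600723267, -0.22241118550300598), (0.24106527864933014, 0.11133801192045212), 88.41030883789062)
((307.5, 168.5), 8.860122680664062)
can [ 0.58949446 -0.19846064  0.14      ]
[159 159 158] [249 251 253]
can 174 [ 0.57993332 -0.19712458  0.1434014 ] [ 0.55393825 -0.22310974  0.1300036 ] [ 0.60823874 -0.17126383  0.1524407 ]
can 273 [ 0.5787082  -0.20177039  0.14135181] [ 0.55336133 -0.22860065  0.13407487] [ 0.60620241 -0.16938031  0.14802078]
pot 201 [ 0.56575108 -0.0074133   0.07837395] [ 0.53648386 -0.03725374  0.06815074] [0.59636393 0.02096052 0.08990106]
pot 259 [ 0.56403194 -0.01090419  0.07620512] [ 0.534715 
[... 488 characters left out ...]
 [0.335 0.34  0.173]
 [0.328 0.359 0.169]
 [0.324 0.333 0.172]
 [0.322 0.309 0.166]
 [0.32  0.285 0.14 ]
 [0.312 0.293 0.15 ]
 [0.308 0.269 0.118]]
S 463
[[0.461 0.349 0.16 ]
 [0.392 0.347 0.167]
 [0.397 0.336 0.169]
 [0.396 0.333 0.167]
 [0.395 0.326 0.168]
 [0.39  0.318 0.169]
 [0.383 0.319 0.166]
 [0.345 0.41  0.111]
 [0.387 0.306 0.166]
 [0.446 0.285 0.164]
 [0.318 0.307 0.167]
 [0.378 0.294 0.16 ]
 [0.389 0.287 0.159]
 [0.45  0.276 0.149]
 [0.321 0.295 0.155]
 [0.377 0.279 0.15 ]
 [0.386 0.277 0.146]
 [0.445 0.255 0.144]
 [0.312 0.29  0.14 ]
 [0.321 0.283 0.14 ]
 [0.383 0.266 0.134]
 [0.306 0.278 0.134]
 [0.374 0.26  0.128]
 [0.443 0.24  0.122]
 [0.373 0.255 0.119]
 [0.309 0.266 0.117]]
```

Estimates so far: can (0.580,-0.199), pot (0.565,-0.009), mat centre (0.383,-0.222), hook tips x≈0.574 at y≈0.093, -0.093 and -0.283. I'll turn the jaws to lie along world x, raise the tool, then look from nearer.

Emit:
{"name": "step_arm", "arguments": {
  "slide": [
    [0,0,-16],
    [0,0,-16],
    [0,0,-16],
    [0,0,-16],
    [0,0,-16],
    [0,0,-16],
    [0,0,-16],
    [0,0,-16],
    [0,0,-16],
    [0,0,-16]
  ],
  "twist": [6.56,6.56,6.56,6.56,6.56,6.56,6.56,6.56,6.56,6.56],
  "jaw": 87
}}

```text
time: 0.98
position: [0.2579, 0.5689, 0.3998]
tool_rot: [0.709, 0.705, -0.001, 0.0]
ft_force: [-1.2, 0.2, 0.7]
grip_width: 0.0866
```

Emit:
{"name": "step_arm", "arguments": {
  "slide": [
    [-36,16,0],
    [-36,16,0],
    [-36,16,0],
    [-36,16,0],
    [-36,16,0],
    [-36,16,0],
    [-36,16,0],
    [-36,16,0],
    [0,0,0],
    [0,0,0]
  ],
  "twist": [0,0,0,0,0,0,0,0,0,0]
}}

```text
time: 1.82
position: [0.3868, 0.2795, 0.3994]
tool_rot: [0.709, 0.705, -0.0, -0.0]
ft_force: [0.2, 0.3, -0.6]
grip_width: 0.0868
```

```bash
python3 - <<'E'
from h import *
c=shot('wrist','w1'); print(c['origin'],c['orientation']); print(robot.get_obs()['position'])
shot('side','s1')
E
```

```text
[0.38761404 0.35315821 0.54388742] [ 9.90877671e-01 -2.34407128e-03 -8.57389060e-04  1.34741274e-01]
[0.38624959 0.28068542 0.39941409]
```

View pics/w1.png

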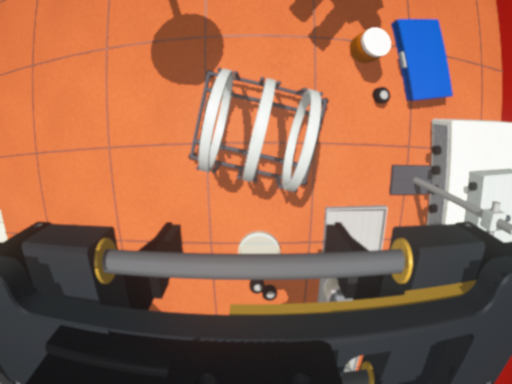

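View pics/s1.png

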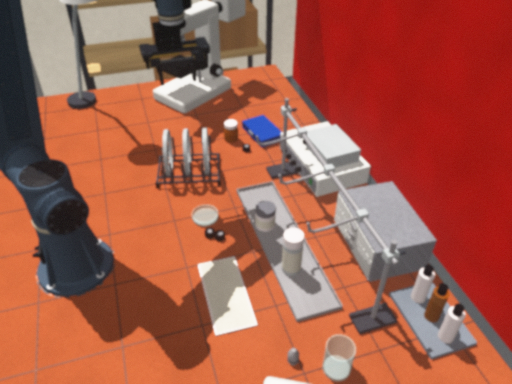

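The wrist view shows the three hoops: near at (215,120), mid (260,130), far (304,140). Their axes are turned about -17°. I'll fit them from the depth clouds, with this view as a second check.

```bash
cat >> h.py <<'E'
def fcloud(c):
    D=c['depth']; K=c['camera_matrix']; v,u=np.indices(D.shape)
    x=(u-K[0,2])/K[0,0]; y=(v-K[1,2])/K[1,1]; r=np.maximum(np.hypot(x,y),1e-9); t=np.tan(np.minimum(r,1.4))/r
    P=np.stack([x*t*D,y*t*D,D],-1)
    W=R.from_quat(c['orientation']).apply(P.reshape(-1,3)).reshape(P.shape)+c['origin']; W[D==0]=np.nan; return W
E
python3 - <<'E'
from h import *
from scipy.optimize import least_squares
C={'T':cloud(load('top0')),'S':cloud(load('side0')),'Wr':fcloud(load('w1'))}
X=C['Wr']; m=(abs(X[...,2])<.03)&(abs(X[...,0]-.4)<.2)&(abs(X[...,1]-.4)<.15); print('wrist bench z',np.nanmedian(X[...,2][m]))
for n,X in C.items():
    m=(X[...,2]>.125)&(X[...,2]<.19)&(X[...,0]>.25)&(X[...,0]<.56)&(X[...,1]<.5)&(X[...,1]>.18); p=X[m]
    best=None
    for it in range(3):
        a=np.radians(-17) if it==0 else ang
        s=p[:,0]*np.cos(a)+p[:,1]*np.sin(a)
        if it==0: _,lab,cen=cv2.kmeans(s.astype(np.float32).reshape(-1,1),3,None,(3,100,1e-6),5,cv2.KMEANS_PP_CENTERS); 
        lab=lab.ravel(); o=np.argsort([s[lab==k].mean() for k in range(3)])
        q=np.concatenate([p[lab==k][:,:2]-p[lab==k][:,:2].mean(0) for k in o]); w,v=np.linalg.eigh(q.T@q); ax=v[:,0]*np.sign(v[0,0]); ang=np.arctan2(ax[1],ax[0])
    print(n,len(p),'axis deg',np.degrees(ang))
    for k in o:
        P=p[lab==k]; s=P[:,:2]@ax; t=P[:,:2]@np.array([-ax[1],ax[0]])
        # circle fit (t,z) radius free-ish: centre t, zc with R=78
        f=least_squares(lambda g:np.hypot(t-g[0],P[:,2]-g[1])-.078,[t.mean(),.09],loss='soft_l1',f_scale=.004)
        sc=np.median(s); c0=ax*sc+np.array([-ax[1],ax[0]])*f.x[0]
        print('  n',len(P),'centre',c0.round(4),'zc',f.x[1].round(4),'sstd',s.std().round(4))
X=C['Wr']
E
```

```text
wrist bench z -0.0004973307656367942
T 461 axis deg -13.420766307339914
  n 156 centre [0.3299 0.342 ] zc 0.0929 sstd 0.004
  n 152 centre [0.3932 0.3279] zc 0.0925 sstd 0.0041
  n 153 centre [0.4566 0.3117] zc 0.0929 sstd 0.0042
S 385 axis deg -14.19463203281589
  n 136 centre [0.3287 0.3396] zc 0.0901 sstd 0.0045
  n 129 centre [0.3921 0.3255] zc 0.0901 sstd 0.0044
  n 120 centre [0.4557 0.3109] zc 0.0902 sstd 0.0041
Wr 3267 axis deg -13.5151295802602
  n 1102 centre [0.3319 0.3442] zc 0.0909 sstd 0.0042
  n 1058 centre [0.3948 0.3292] zc 0.0911 sstd 0.004
  n 1107 centre [0.4576 0.3142] zc 0.0907 sstd 0.0043
```

Emit:
{"name": "step_arm", "arguments": {
  "slide": [
    [-37,13.4,0],
    [-37,13.4,0],
    [-37,13.4,0],
    [-37,13.4,0],
    [-37,13.4,0],
    [-37,13.4,0],
    [-37,13.4,0],
    [-37,13.4,0],
    [-37,13.4,0],
    [-37,13.4,0],
    [-37,13.4,0],
    [-37,13.4,0],
    [-36,13.4,0],
    [0,0,0],
    [0,0,0],
    [0,0,0]
  ],
  "twist": [0,0,0,0,0,0,0,0,0,0,0,0,0,0,0,0]
}}

```text
time: 3.25
position: [0.5607, -0.1969, 0.3989]
tool_rot: [0.706, 0.708, 0.0, -0.001]
ft_force: [0.2, 0.7, -0.2]
grip_width: 0.0872
```

```bash
python3 - <<'E'
from h import *
c=shot('wrist','w2'); print(c['origin'],c['orientation']); print(robot.get_obs()['position'])
shot('side','s2')
X=fcloud(c)
m=(X[...,2]>.065)&(X[...,2]<.09)&(X[...,0]>.5)&(X[...,0]<.63)&(X[...,1]<.08)&(X[...,1]>-.09); p=X[m]; print('pot',m.sum(),p.mean(0),p.min(0),p.max(0))
E
```

```text
[ 0.56103039 -0.12342682  0.54345411] [ 9.90990425e-01  1.09872909e-03 -7.87332290e-04  1.33925915e-01]
[ 0.56043838 -0.1964876   0.39925104]
pot 1169 [ 0.5689456  -0.00656741  0.07710054] [ 0.53816026 -0.03647354  0.06522312] [0.59875548 0.02493622 0.08056627]
```

View pics/w2.png

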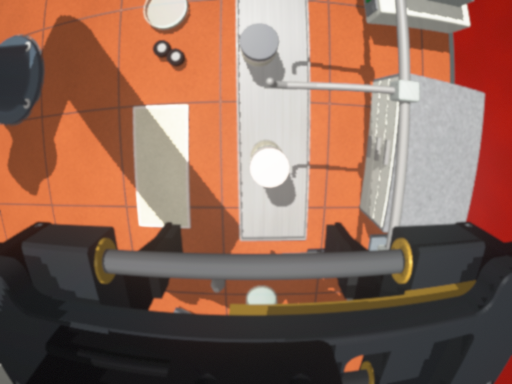

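View pics/s2.png

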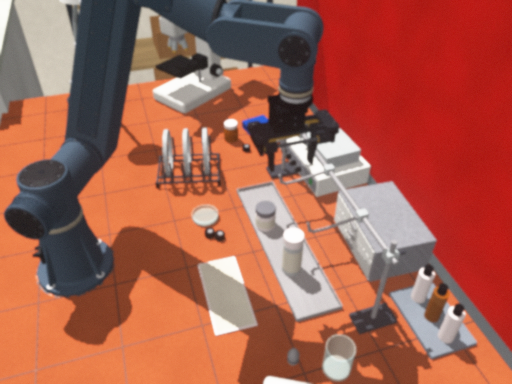

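The wrist view shows the can cap at (269,167), the pot lid at (259,42), hook2's tip at (271,83) and the rod joint at (407,90). I'll refine the positions.

```bash
python3 - <<'E'
from h import *
w=load('w2');t=load('top0');d=load('side0')
X=fcloud(w)
m=(X[...,2]>.125)&(X[...,2]<.16)&(X[...,0]>.5)&(X[...,0]<.65)&(X[...,1]<-.13)&(X[...,1]>-.26);p=X[m]
print('can depth',m.sum(),p.mean(0).round(4),((p.min(0)+p.max(0))/2).round(4),np.median(p[:,2]))
img=w['color']; k=cv2.inRange(img[140:195,240:300],np.array([235]*3),np.array([255]*3)); cs,_=cv2.findContours(k,0,1); k=max(cs,key=cv2.contourArea);(u,v),r=cv2.minEnclosingCircle(k);u+=240;v+=140
print('cap',u,v,r,onz(w,u,v,.143,True).round(4))
print('hook2 tip@.272',onz(w,271,83,.272,True).round(4),'tri',tri([(w,271,83,True),(t,281.4,163.9,False)]), tri([(w,271,83,True),(d,280,173.3,False)]))
print('wire',onz(w,300,86,.242,True).round(4),onz(w,380,89,.254,True).round(4),'rod',onz(w,404,10,.256,True).round(4),onz(w,398,200,.256,True).round(4))
z=np.zeros((384,512)); cv2.imwrite('pics/w2z.png',cv2.resize(img[20:200,220:430],None,fx=3.8,fy=3.3,interpolation=cv2.INTER_CUBIC)[:600,:800])
E
```

```text
can depth 1248 [ 0.5822 -0.1951  0.1418] [ 0.5825 -0.1965  0.1353] 0.14215548855043197
cap 269.08480644226074 167.4028263092041 19.420949935913086 [ 0.5825 -0.1955  0.143 ]
hook2 tip@.272 [ 0.5766 -0.0945  0.272 ] tri (array([ 0.57710989, -0.09349778,  0.25978479]), [np.float64(0.00035195207750538324), np.float64(0.0003519520775052792)]) (array([ 0.57603275, -0.09459414,  0.27427609]), [np.float64(0.0005120730880947448), np.float64(0.0005120730880946754)])
wire [ 0.6076 -0.0936  0.242 ] [ 0.6895 -0.0919  0.254 ] rod [0.72  0.    0.256] [ 0.7196 -0.2087  0.256 ]
```

View pics/w2z.png

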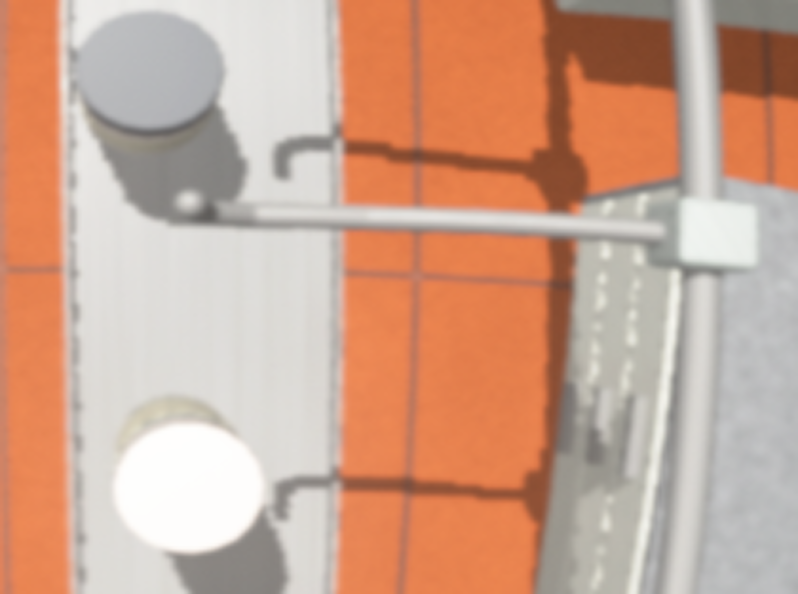

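```bash
python3 - <<'E'
from h import *
d=load('s2'); print(proj(d,load('w2')['origin']),proj(d,[.5604,-.1965,.399]))
cv2.imwrite('pics/s2z.png',cv2.resize(d['color'][40:200,220:380],None,fx=3.7,fy=3.7,interpolation=cv2.INTER_CUBIC))
E
```

```text
(np.float64(282.71333649787755), np.float64(87.82242366167597)) (np.float64(290.8556943103555), np.float64(158.86949448795755))
```

View pics/s2z.png

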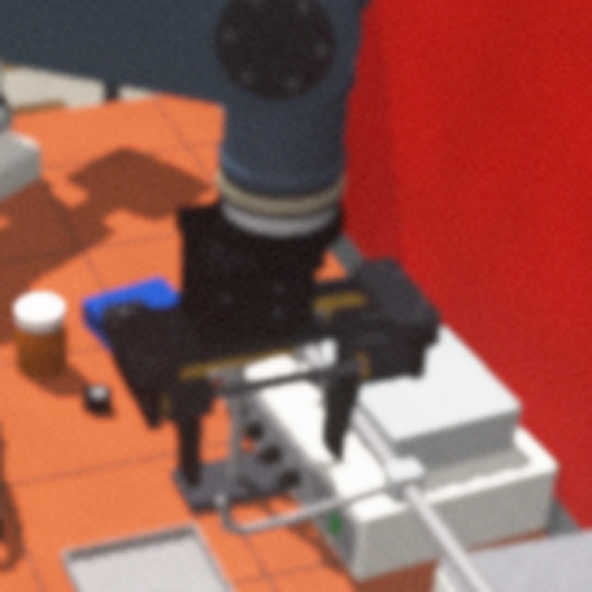

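Emit:
{"name": "step_arm", "arguments": {
  "slide": [
    [-1,10,10],
    [0,11,10],
    [0,0,35],
    [0,0,35],
    [0,0,35],
    [0,0,35],
    [0,0,35],
    [0,0,25],
    [0,0,10],
    [0,0,0],
    [0,0,0]
  ],
  "twist": [0,0,0,0,0,0,0,0,0,0,0]
}}

```text
time: 4.27
position: [0.5821, -0.1995, 0.1694]
tool_rot: [0.707, 0.707, 0.0, 0.0]
ft_force: [0.2, -0.2, 0.3]
grip_width: 0.0871
```

Emit:
{"name": "step_arm", "arguments": {
  "slide": [
    [0,0,5],
    [0,0,6],
    [0,0,6],
    [0,0,6],
    [0,0,6],
    [0,0,6],
    [0,0,6],
    [0,0,6],
    [0,0,6],
    [0,0,0]
  ],
  "twist": [0,0,0,0,0,0,0,0,0,0]
}}

```text
time: 5.1
position: [0.5805, -0.1994, 0.1149]
tool_rot: [0.707, 0.707, -0.0, -0.001]
ft_force: [-0.5, 0.1, 0.8]
grip_width: 0.0871
```

Emit:
{"name": "step_arm", "arguments": {
  "slide": [
    [2,0,0],
    [0,0,0],
    [0,0,0],
    [0,0,0],
    [0,0,0],
    [0,0,0],
    [0,0,0],
    [0,0,0],
    [0,0,0],
    [0,0,0],
    [0,0,0],
    [0,0,0]
  ],
  "twist": [0,0,0,0,0,0,0,0,0,0,0,0],
  "jaw": 45,
  "force": 25
}}

```text
time: 6.1
position: [0.5818, -0.198, 0.1169]
tool_rot: [0.707, 0.707, 0.0, 0.0]
ft_force: [1.5, -0.1, 2.0]
grip_width: 0.0546
```

Emit:
{"name": "step_arm", "arguments": {
  "slide": [
    [0,0,-8],
    [0,0,-15],
    [0,0,-15],
    [0,0,-12],
    [0,-20,-5],
    [0,-30,0],
    [0,-30,0],
    [-15,-30,0],
    [-20,-30,0],
    [-25,-25,0],
    [-18,-20,0],
    [-8,-14,0],
    [0,0,0],
    [0,0,0],
    [0,0,0]
  ],
  "twist": [0,0,0,0,0,0,0,0,0,0,0,0,0,0,0]
}}

```text
time: 7.35
position: [0.3826, -0.2835, 0.1717]
tool_rot: [0.707, 0.707, 0.0, -0.0]
ft_force: [-0.0, -0.4, -2.4]
grip_width: 0.055
```

```bash
python3 - <<'E'
from h import *
c=shot('wrist','w3'); shot('side','s3'); o=robot.get_obs(); print(o['position'],o['grip_width'],o['time'],o['ft_force'])
E
```

```text
[ 0.3830321  -0.28319534  0.17160852] 0.05471049562809079 7.45 [-0.01936269  0.24772255 -2.73382486]
```

View pics/s3.png

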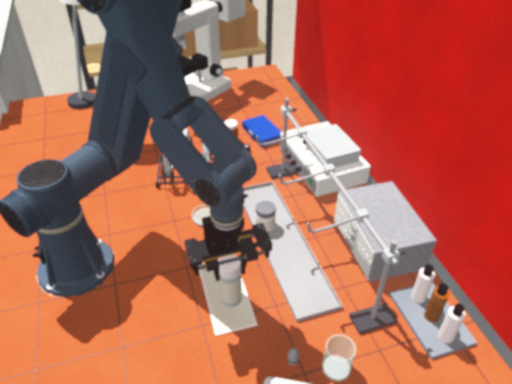

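View pics/w3.png

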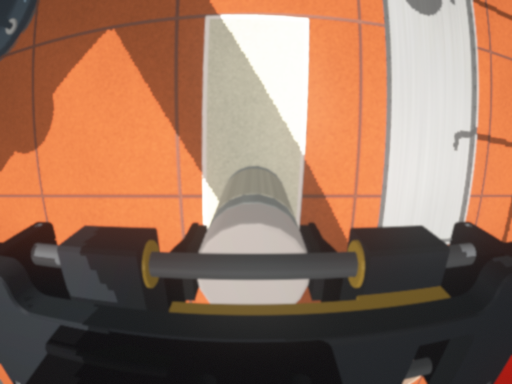

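Emit:
{"name": "step_arm", "arguments": {
  "slide": [
    [0,0,10],
    [0,0,15],
    [0,0,12],
    [0,0,7],
    [0,0,4],
    [0,0,2],
    [0,0,1],
    [0,0,1],
    [0,0,0],
    [0,0,0]
  ],
  "twist": [0,0,0,0,0,0,0,0,0,0]
}}

```text
time: 8.28
position: [0.3826, -0.284, 0.1199]
tool_rot: [0.707, 0.707, -0.0, 0.0]
ft_force: [-0.4, -1.0, -3.2]
grip_width: 0.0545
```

Emit:
{"name": "step_arm", "arguments": {
  "slide": [
    [0,0,1],
    [0,0,1],
    [0,0,0.5],
    [0,0,0],
    [0,0,0]
  ],
  "twist": [0,0,0,0,0]
}}

```text
time: 8.7
position: [0.3829, -0.2843, 0.1186]
tool_rot: [0.707, 0.707, -0.0, 0.001]
ft_force: [-0.6, 1.1, 9.2]
grip_width: 0.0549
```

Contact (force went from -3 to +9 N). I'll open and back off upward.

Emit:
{"name": "step_arm", "arguments": {
  "slide": [
    [0,0,-1],
    [0,0,0],
    [0,0,0],
    [0,0,0],
    [0,0,0],
    [0,0,0],
    [0,0,0],
    [0,0,0],
    [0,0,-8],
    [0,0,-20],
    [0,0,-30],
    [0,0,-40],
    [0,0,-40],
    [0,0,-40],
    [0,0,-30],
    [0,0,0],
    [0,0,0]
  ],
  "twist": [0,0,0,0,0,0,0,0,0,0,0,0,0,0,0,0,0],
  "jaw": 87
}}

```text
time: 10.12
position: [0.3829, -0.2843, 0.3284]
tool_rot: [0.707, 0.707, -0.0, 0.003]
ft_force: [0.2, -0.5, 0.3]
grip_width: 0.0871
```

```bash
cat > look.py <<'E'
from h import *
import sys
tag=sys.argv[1]
c=shot('wrist','w'+tag); s=shot('side','s'+tag); t=shot('top','t'+tag)
o=robot.get_obs(); print(o['position'],o['grip_width'],round(o['time'],2),o['ft_force'].round(1))
def rep(n,X,box,zr):
    m=(X[...,0]>box[0])&(X[...,0]<box[1])&(X[...,1]>box[2])&(X[...,1]<box[3])&(X[...,2]>zr[0])&(X[...,2]<zr[1]);p=X[m]
    if len(p)>20: print(n,len(p),'mid',((p.min(0)+p.max(0))/2).round(4)[:2],'mean',p.mean(0).round(4))
for cn,X in [('w',fcloud(c)),('s',cloud(s)),('t',cloud(t))]:
    rep(cn+' can tray',X,(.5,.64,-.3,.15),(.127,.155))
    rep(cn+' pot tray',X,(.5,.64,-.3,.15),(.066,.09))
    rep(cn+' can mat',X,(.32,.45,-.35,-.10),(.13,.16))
    rep(cn+' pot mat',X,(.32,.45,-.35,-.10),(.068,.092))
E
python3 look.py 4
```

```text
[ 0.38150354 -0.28281587  0.32466757] 0.08694158201268123 10.27 [ 0.1  0.1 -0.5]
w pot tray 70 mid [ 0.5709 -0.033 ] mean [ 0.5701 -0.034   0.0731]
w can mat 1766 mid [ 0.3837 -0.283 ] mean [ 0.3836 -0.2814  0.1439]
w pot mat 67 mid [ 0.3834 -0.2622] mean [ 0.3841 -0.2585  0.0796]
s pot tray 151 mid [ 0.5651 -0.0165] mean [ 0.5651 -0.0229  0.0753]
s can mat 382 mid [ 0.3805 -0.2856] mean [ 0.38   -0.2894  0.1428]
s pot mat 128 mid [ 0.3804 -0.2975] mean [ 0.3774 -0.3053  0.08  ]
t pot tray 198 mid [ 0.566  -0.0082] mean [ 0.5662 -0.007   0.0787]
t can mat 28 mid [ 0.3875 -0.2877] mean [ 0.3974 -0.284   0.1479]
```

View pics/s4.png

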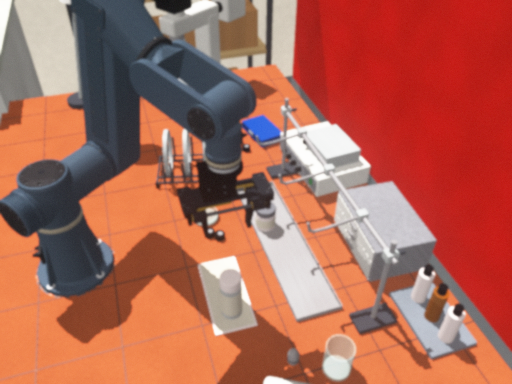

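View pics/w4.png

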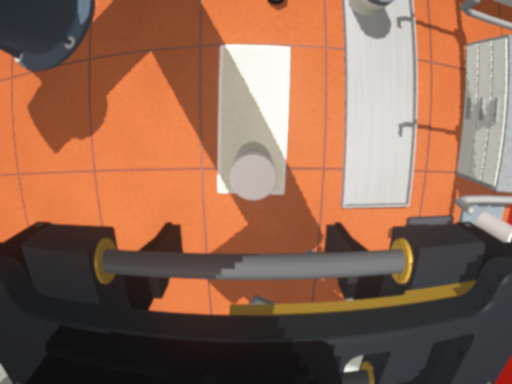

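The can stands on the mat at about (0.383,-0.284), and the pot is still at (0.567,-0.008). Moving over the pot.

Emit:
{"name": "step_arm", "arguments": {
  "slide": [
    [20,13,-15],
    [35,23,-10],
    [35,23,0],
    [35,23,0],
    [35,23,0],
    [35,23,0],
    [35,23,0],
    [35,23,0],
    [11,11,0],
    [0,0,0],
    [0,0,0]
  ],
  "twist": [0,0,0,0,0,0,0,0,0,0,0]
}}

```text
time: 11.18
position: [0.5652, -0.0092, 0.3484]
tool_rot: [0.706, 0.708, -0.002, -0.002]
ft_force: [-0.3, -0.2, 0.7]
grip_width: 0.087
```

```bash
python3 look.py 5
```

```text
[ 0.56480927 -0.01106933  0.34975096] 0.08697085590546368 11.33 [ 1.  -0.3  0. ]
w pot tray 1445 mid [ 0.5689 -0.0047] mean [ 0.569  -0.0039  0.0771]
w pot mat 122 mid [ 0.396  -0.2636] mean [ 0.3951 -0.2591  0.0784]
s pot tray 265 mid [ 0.5651 -0.0079] mean [ 0.5641 -0.0111  0.0759]
s can mat 380 mid [ 0.3808 -0.2853] mean [ 0.3799 -0.2895  0.1429]
s pot mat 124 mid [ 0.3806 -0.3008] mean [ 0.3763 -0.3051  0.0798]
t can mat 184 mid [ 0.3806 -0.285 ] mean [ 0.381  -0.283   0.1454]
```

View pics/w5.png

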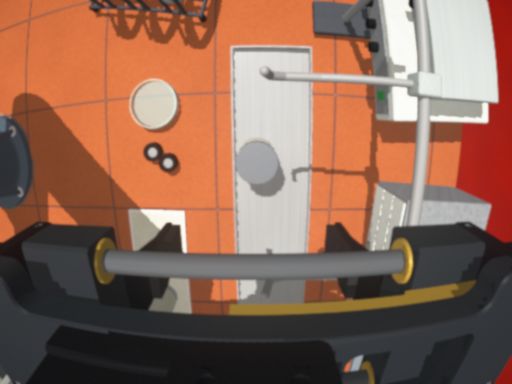

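Pot lid seen at (258,162), measured at (0.568,-0.006). Descending over it.

Emit:
{"name": "step_arm", "arguments": {
  "slide": [
    [5,3,10],
    [0,0,30],
    [0,0,35],
    [0,0,35],
    [0,0,35],
    [0,0,35],
    [0,0,35],
    [0,0,30],
    [0,0,20],
    [0,0,15],
    [0,0,10],
    [0,0,7],
    [0,0,5],
    [0,0,0],
    [0,0,0]
  ],
  "twist": [0,0,0,0,0,0,0,0,0,0,0,0,0,0,0]
}}

```text
time: 12.58
position: [0.5693, -0.0052, 0.0493]
tool_rot: [0.707, 0.707, 0.0, 0.0]
ft_force: [0.8, 0.8, 1.0]
grip_width: 0.0866
```

```bash
python3 - <<'E'
from h import *
w=load('w5');t=load('top0');d=load('side0')
print('hook1 tip',onz(w,266,72,.272,True).round(4),tri([(w,266,72,True),(d,257.5,134.6,False)])[0].round(4))
print(robot.get_obs()['position'])
E
```

```text
hook1 tip [0.5743 0.0958 0.272 ] [0.5742 0.0955 0.2742]
[ 0.56931019 -0.00521621  0.04925687]
```

Emit:
{"name": "step_arm", "arguments": {
  "slide": [
    [0,0,4],
    [0,0,0],
    [0,0,0],
    [0,0,0],
    [0,0,0],
    [0,0,0],
    [0,0,0],
    [0,0,0],
    [0,0,0],
    [0,0,0],
    [0,0,0]
  ],
  "twist": [0,0,0,0,0,0,0,0,0,0,0],
  "jaw": 50,
  "force": 25
}}

```text
time: 13.5
position: [0.5691, -0.005, 0.045]
tool_rot: [0.707, 0.707, 0.0, 0.0]
ft_force: [-1.1, 0.3, 4.1]
grip_width: 0.0616
```

Emit:
{"name": "step_arm", "arguments": {
  "slide": [
    [0,0,-8],
    [0,0,-15],
    [0,0,-20],
    [0,0,-20],
    [0,-20,-7],
    [0,-30,0],
    [-20,-30,0],
    [-30,-30,0],
    [-35,-25,0],
    [-35,-21,0],
    [-25,-18,0],
    [-15,-12,0],
    [0,0,0],
    [0,0,0],
    [0,0,0]
  ],
  "twist": [0,0,0,0,0,0,0,0,0,0,0,0,0,0,0]
}}

```text
time: 14.75
position: [0.3843, -0.1631, 0.1148]
tool_rot: [0.707, 0.707, 0.0, -0.0]
ft_force: [-0.7, 0.3, -2.6]
grip_width: 0.0616
```

Emit:
{"name": "step_arm", "arguments": {
  "slide": [
    [0,0,10],
    [0,0,15],
    [0,0,15],
    [0,0,12],
    [0,0,7],
    [0,0,4],
    [0,0,2],
    [0,0,0],
    [0,0,0]
  ],
  "twist": [0,0,0,0,0,0,0,0,0]
}}

```text
time: 15.5
position: [0.3846, -0.1633, 0.05]
tool_rot: [0.707, 0.707, 0.0, 0.0]
ft_force: [-0.7, -0.5, -2.7]
grip_width: 0.0616
```

Emit:
{"name": "step_arm", "arguments": {
  "slide": [
    [0,0,1],
    [0,0,1],
    [0,0,1],
    [0,0,0],
    [0,0,0]
  ],
  "twist": [0,0,0,0,0]
}}

```text
time: 15.92
position: [0.3844, -0.1636, 0.047]
tool_rot: [0.707, 0.707, 0.0, 0.0]
ft_force: [-0.1, -1.2, 1.7]
grip_width: 0.0616
```

Emit:
{"name": "step_arm", "arguments": {
  "slide": [
    [0,0,0],
    [0,0,0],
    [0,0,0],
    [0,0,0],
    [0,0,0],
    [0,0,0],
    [0,0,0],
    [0,0,0],
    [0,0,-8],
    [0,0,-20],
    [0,0,-30],
    [0,0,-40],
    [0,0,-40],
    [0,0,-40],
    [0,0,-40],
    [0,0,-40],
    [0,0,-40],
    [0,0,0],
    [0,0,0]
  ],
  "twist": [0,0,0,0,0,0,0,0,0,0,0,0,0,0,0,0,0,0,0],
  "jaw": 87
}}

```text
time: 17.5
position: [0.3849, -0.1638, 0.3475]
tool_rot: [0.707, 0.707, 0.0, 0.003]
ft_force: [-0.3, 0.8, -0.2]
grip_width: 0.0871
```

```bash
python3 look.py 6
```

```text
[ 0.38308658 -0.1624957   0.34353297] 0.08677075586570386 17.65 [ 0.  -0.6 -0.2]
w can mat 372 mid [ 0.3835 -0.263 ] mean [ 0.3835 -0.2614  0.1408]
w pot mat 1653 mid [ 0.3851 -0.2052] mean [ 0.3844 -0.174   0.0792]
s can mat 387 mid [ 0.3808 -0.2865] mean [ 0.3801 -0.2897  0.1426]
s pot mat 492 mid [ 0.3813 -0.2246] mean [ 0.3798 -0.2039  0.0788]
t can mat 117 mid [ 0.3801 -0.287 ] mean [ 0.3754 -0.2892  0.1455]
t pot mat 76 mid [ 0.3824 -0.211 ] mean [ 0.3818 -0.1581  0.0821]
```

View pics/s6.png

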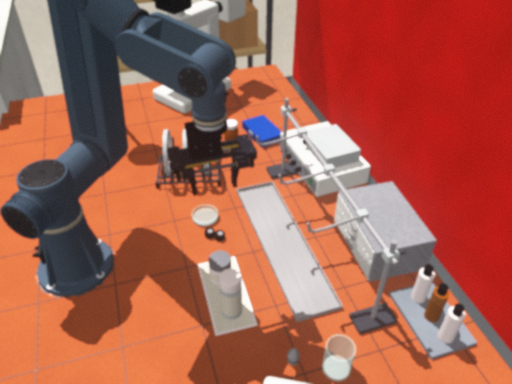

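View pics/w6.png

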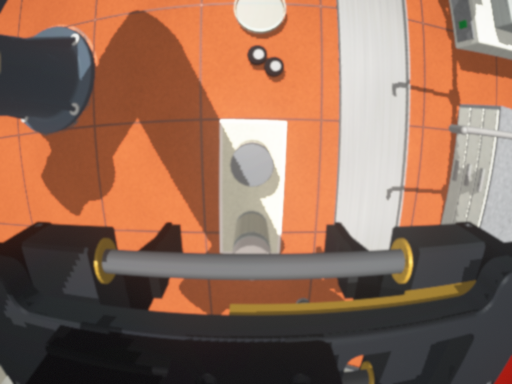

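Both items stand upright on the mat and the tray is clear. Next is the far hoop (hoop3): jaws along its axis, gripping the rim about 30 mm to the -y side of its top.

Emit:
{"name": "step_arm", "arguments": {
  "slide": [
    [20,3,0],
    [37,5.5,0],
    [37,5.5,0],
    [37,5.5,0],
    [37,5.5,0],
    [37,5.5,0],
    [37,5.5,0],
    [37,5.5,0],
    [37,5.5,0],
    [37,5.5,0],
    [37,5.5,0],
    [37,5.5,0],
    [19,3,0],
    [0,0,0],
    [0,0,0],
    [0,0,0],
    [0,0,0]
  ],
  "twist": [0,0,0,0,0,0,0,0,0,0,0,0,0,7,6.5,0,0],
  "jaw": 40
}}

```text
time: 19.07
position: [0.4498, 0.2824, 0.3428]
tool_rot: [0.784, 0.62, -0.002, -0.001]
ft_force: [0.5, 0.4, -0.5]
grip_width: 0.0403
```

```bash
cat > hoops.py <<'E'
from h import *
from scipy.optimize import least_squares
import sys
tag=sys.argv[1]; n=int(sys.argv[2])
c=shot('wrist','w'+tag); X=fcloud(c)
o=robot.get_obs(); p0=o['position']; Rm=R.from_quat(o['tool_rot']); print(p0.round(4),'toolx',Rm.apply([1,0,0]).round(3),'tooly',Rm.apply([0,1,0]).round(3),o['time'])
m=(X[...,2]>.125)&(X[...,2]<.19)&(X[...,0]>.25)&(X[...,0]<.56)&(X[...,1]<.5)&(X[...,1]>.2); p=X[m]
a=np.radians(-13.5); ax=np.array([np.cos(a),np.sin(a)]); tt=np.array([-ax[1],ax[0]])
s=(p[:,:2]-[.3935,.3275])@ax
for k in (-65,0,65):
    P=p[abs(s-k/1000)<.03]
    if len(P)<50: continue
    q=P[:,:2]-P[:,:2].mean(0); w,v=np.linalg.eigh(q.T@q); b=v[:,0]*np.sign(v[0,0])
    S=P[:,:2]@ax; t=P[:,:2]@tt
    f=least_squares(lambda g:np.hypot(t-g[0],P[:,2]-g[1])-.078,[t.mean(),.09],loss='soft_l1',f_scale=.004)
    c0=ax*np.median(S)+tt*f.x[0]; g=c0-.030*tt; dl=Rm.inv().apply([*(g-p0[:2]),.158-p0[2]])
    print(k,len(P),'axis',np.degrees(np.arctan2(b[1],b[0])).round(1),'centre',c0.round(4),'zc',f.x[1].round(4),'top',np.percentile(P[:,2],98).round(4),'grip',g.round(4),'delta tool mm',(dl*1000).round(1))
E
python3 hoops.py 7 3
```

```text
[0.4501 0.2822 0.3432] toolx [ 0.231  0.973 -0.002] tooly [ 0.973 -0.231 -0.003] 19.1167
-65 1378 axis -13.1 centre [0.3331 0.3441] zc 0.0907 top 0.1696 grip [0.3261 0.3149] delta tool mm [   3.5 -127.6  185.6]
0 1462 axis -13.4 centre [0.3959 0.3289] zc 0.0908 top 0.1694 grip [0.3889 0.2997] delta tool mm [  3.2 -63.  185.4]
65 1374 axis -13.7 centre [0.458  0.3141] zc 0.0911 top 0.1693 grip [0.451 0.285] delta tool mm [  3.2   0.8 185.2]
```

View pics/w7.png

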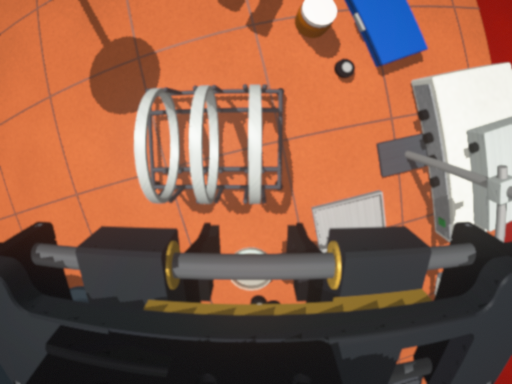

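The far hoop is edge-on at (255,145), between the fingers. Deltas (3,1,185) mm.

Emit:
{"name": "step_arm", "arguments": {
  "slide": [
    [2,1,20],
    [0,0,35],
    [0,0,35],
    [0,0,30],
    [0,0,20],
    [0,0,15],
    [0,0,12],
    [0,0,10],
    [0,0,8],
    [0,0,0],
    [0,0,0]
  ],
  "twist": [0,0,0,0,0,0,0,0,0,0,0]
}}

```text
time: 20.03
position: [0.4522, 0.2842, 0.1596]
tool_rot: [0.785, 0.619, -0.0, -0.0]
ft_force: [0.2, 0.3, 0.3]
grip_width: 0.0403
```

```bash
python3 - <<'E'
from h import *
shot('wrist','w8'); shot('side','s8'); print(robot.get_obs()['position'],robot.get_obs()['ft_force'])
E
```

```text
[0.45272462 0.2844847  0.16043333] [0.88439833 0.37942044 0.18074418]
```

View pics/w8.png

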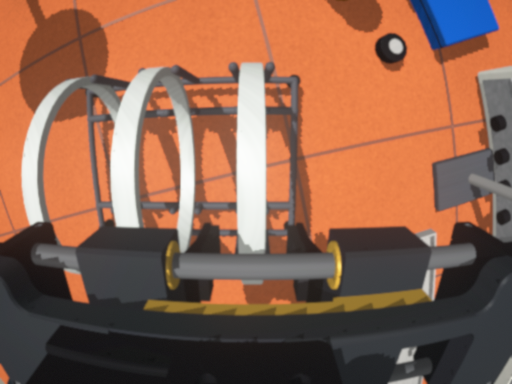

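View pics/s8.png

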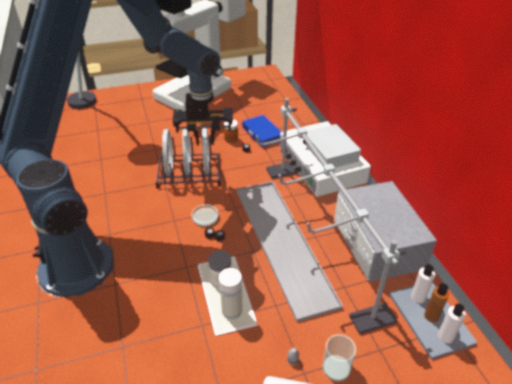

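The hoop runs straight between the open fingers, at column 251. Closing with a firm grip.

Emit:
{"name": "step_arm", "arguments": {
  "slide": [
    [0,0,2],
    [0,0,0],
    [0,0,0],
    [0,0,0],
    [0,0,0],
    [0,0,0],
    [0,0,0],
    [0,0,0],
    [0,0,0],
    [0,0,0],
    [0,0,0]
  ],
  "twist": [0,0,0,0,0,0,0,0,0,0,0],
  "jaw": 5,
  "force": 45
}}

```text
time: 21.05
position: [0.4523, 0.2844, 0.1579]
tool_rot: [0.785, 0.619, 0.0, 0.0]
ft_force: [0.1, -0.5, 2.1]
grip_width: 0.013
```

Emit:
{"name": "step_arm", "arguments": {
  "slide": [
    [0,0,-5],
    [0,0,-10],
    [0,0,-15],
    [0,0,-20],
    [0,0,-20],
    [0,0,-20],
    [0,0,-20],
    [0,0,-20],
    [0,0,-20],
    [0,0,-15],
    [0,0,-10],
    [0,0,0],
    [0,0,0]
  ],
  "twist": [0,0,0,0,0,0,0,0,0,0,0,0,0]
}}

```text
time: 22.13
position: [0.4519, 0.2843, 0.3329]
tool_rot: [0.785, 0.619, 0.0, 0.0]
ft_force: [-1.0, 0.1, -1.2]
grip_width: 0.013
```

```bash
python3 - <<'E'
from h import *
shot('wrist','w9'); shot('side','s9'); o=robot.get_obs(); print(o['position'],o['ft_force'],o['grip_width'])
E
```

```text
[0.45131491 0.28400265 0.33156709] [-0.44911108 -0.45241447 -1.39790585] 0.01310282217160019
```

View pics/w9.png

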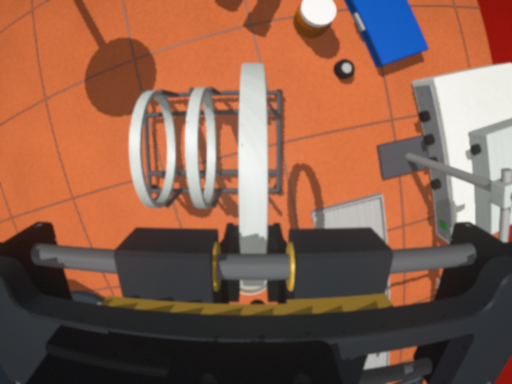

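View pics/s9.png

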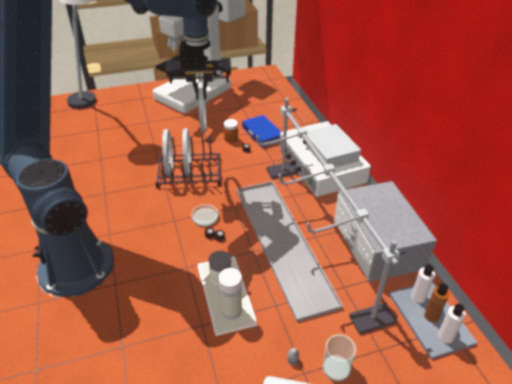

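The hoop is held with its far end still at (253,65), so it hasn't slipped. Now I'll turn to the stand's yaw and carry it in front of hook3.

Emit:
{"name": "step_arm", "arguments": {
  "slide": [
    [0,0,0],
    [0,0,0],
    [0,0,0],
    [-10,2,0],
    [-20,3,0],
    [-34,3,0],
    [-34,3,0],
    [-34,3,0],
    [-34,3,0],
    [-34,3,0],
    [-34,3,0],
    [-34,3,0],
    [-34,3,0],
    [-34,3,0],
    [-34,3,0],
    [-34,3,0],
    [-34,3,0],
    [-34,3,0],
    [-34,3,0],
    [-34,3,0]
  ],
  "twist": [-4.7,-4.7,-4.7,0,0,0,0,0,0,0,0,0,0,0,0,0,0,0,0,0]
}}

```text
time: 23.9
position: [0.5068, -0.2572, 0.3316]
tool_rot: [0.704, 0.71, -0.0, -0.001]
ft_force: [1.2, 0.5, -1.2]
grip_width: 0.0131
```

Emit:
{"name": "step_arm", "arguments": {
  "slide": [
    [-30,0,0],
    [-18,0,0],
    [-8,0,0],
    [0,0,0],
    [0,0,0],
    [0,0,0]
  ],
  "twist": [0,0,0,0,0,0]
}}

```text
time: 24.4
position: [0.5082, -0.3092, 0.3326]
tool_rot: [0.703, 0.711, 0.0, -0.001]
ft_force: [0.0, 0.6, -1.5]
grip_width: 0.0131
```

```bash
python3 look.py 10
```

```text
[ 0.50857035 -0.30944585  0.33300801] 0.01331823627930941 24.55 [ 0.1  0.1 -1.4]
w can mat 1611 mid [ 0.3834 -0.2822] mean [ 0.3863 -0.2815  0.1436]
w pot mat 1657 mid [ 0.3853 -0.2187] mean [ 0.3883 -0.175   0.0791]
s can mat 378 mid [ 0.3808 -0.286 ] mean [ 0.3799 -0.2895  0.1428]
s pot mat 496 mid [ 0.3814 -0.2246] mean [ 0.3801 -0.2043  0.0787]
```

View pics/w10.png

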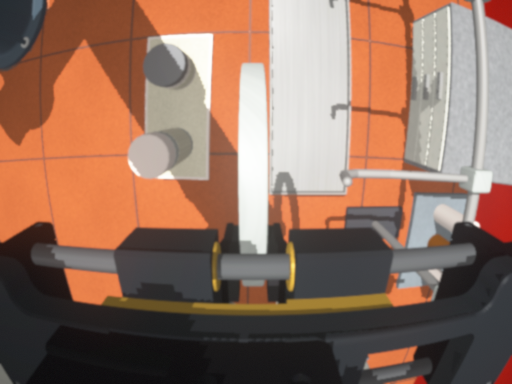

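View pics/s10.png

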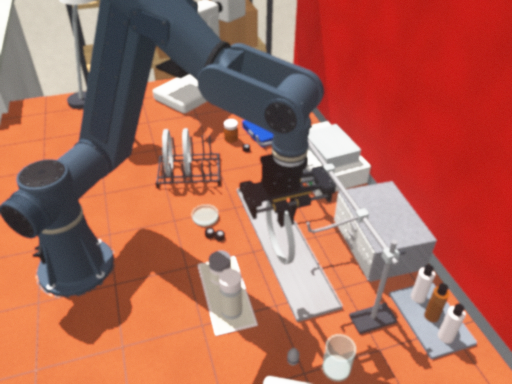

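Hook3's tip shows at (347,177) and its rod joint at (475,179). The hoop is in front of it.

```bash
python3 - <<'E'
from h import *
w=load('w10'); d=load('side0')
P=onz(w,347,177,.272,True); print('tip3',P.round(4),tri([(w,347,177,True),(d,308.3,222.5,False)]))
o=robot.get_obs(); Rm=R.from_quat(o['tool_rot']); print(np.degrees(np.arctan2(*Rm.apply([0,1,0])[1::-1])))
# hoop top position from depth
X=fcloud(w); m=(X[...,2]>.2)&(X[...,2]<.36)&(abs(X[...,0]-.508)<.02)&(X[...,1]>-.29)&(X[...,1]<-.19); p=X[m]
from scipy.optimize import least_squares
f=least_squares(lambda g:np.hypot(p[:,1]-g[0],p[:,2]-g[1])-.080,[-.28,.26],loss='soft_l1',f_scale=.003); print('hoop centre y,z',f.x,'x',p[:,0].mean(),len(p), 'rel tcp',f.x-o['position'][1:])
E
```

```text
tip3 [ 0.5766 -0.2784  0.272 ] (array([ 0.57940696, -0.27979399,  0.2658009 ]), [np.float64(0.0007171022354050597), np.float64(0.0007171022354049736)])
0.7074419401142992
hoop centre y,z [-0.27934196  0.26333508] x 0.5076820186687558 4625 rel tcp [ 0.03010388 -0.06967293]
```

Emit:
{"name": "step_arm", "arguments": {
  "slide": [
    [-2,0,10],
    [0,0,12],
    [0,10,11],
    [0,15,0],
    [0,20,0],
    [0,20,0],
    [0,18,0],
    [0,11,0],
    [0,5,0],
    [0,0,0],
    [0,0,0],
    [0,0,0]
  ],
  "twist": [0,0,0,0,0,0,0,0,0,0,0,0]
}}

```text
time: 25.55
position: [0.6068, -0.3118, 0.2993]
tool_rot: [0.703, 0.711, -0.0, -0.001]
ft_force: [-0.2, -0.0, -1.4]
grip_width: 0.0135
```

```bash
python3 look.py 11
```

```text
[ 0.60680031 -0.31217353  0.29992126] 0.013275162934506882 25.7 [-0.1 -0.7 -1.1]
w can mat 1464 mid [ 0.3841 -0.2825] mean [ 0.3887 -0.2817  0.143 ]
w pot mat 1719 mid [ 0.3851 -0.2205] mean [ 0.3915 -0.1853  0.0791]
s can mat 382 mid [ 0.3805 -0.285 ] mean [ 0.38   -0.2893  0.1428]
s pot mat 491 mid [ 0.3813 -0.2225] mean [ 0.38   -0.2043  0.0787]
t can mat 153 mid [ 0.382  -0.2876] mean [ 0.3807 -0.2868  0.146 ]
```

View pics/w11.png

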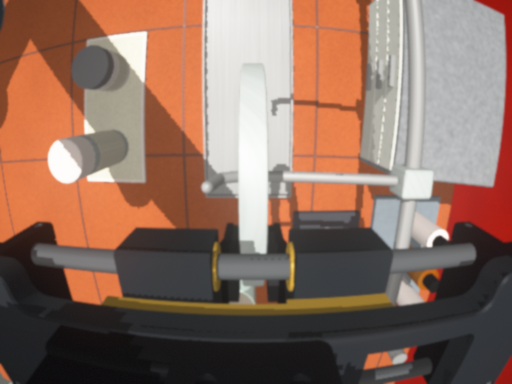

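View pics/s11.png

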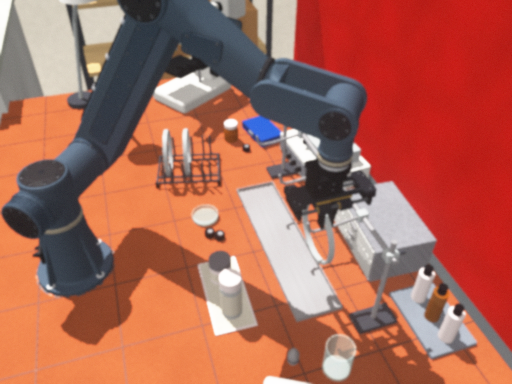

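The rim lies over the wire, with the tip at (208,187) on the robot side and the wire coming out at (285,177). Lowering.

Emit:
{"name": "step_arm", "arguments": {
  "slide": [
    [0,0,5],
    [0,0,10],
    [0,0,12],
    [0,0,12],
    [0,0,10],
    [0,0,5],
    [0,0,2],
    [0,0,2],
    [0,0,0],
    [0,0,0]
  ],
  "twist": [0,0,0,0,0,0,0,0,0,0]
}}

```text
time: 26.53
position: [0.6077, -0.3123, 0.2422]
tool_rot: [0.703, 0.711, 0.0, 0.001]
ft_force: [-0.4, 1.4, -1.9]
grip_width: 0.0131
```

Emit:
{"name": "step_arm", "arguments": {
  "slide": [
    [0,0,1],
    [0,0,1],
    [0,0,1],
    [0,0,0],
    [0,0,0]
  ],
  "twist": [0,0,0,0,0]
}}

```text
time: 26.95
position: [0.6074, -0.312, 0.2387]
tool_rot: [0.703, 0.711, -0.0, -0.0]
ft_force: [0.0, 0.1, -0.5]
grip_width: 0.0136
```

Emit:
{"name": "step_arm", "arguments": {
  "slide": [
    [0,0,1],
    [0,0,1],
    [0,0,0],
    [0,0,0]
  ],
  "twist": [0,0,0,0]
}}

```text
time: 27.28
position: [0.6074, -0.312, 0.2366]
tool_rot: [0.703, 0.711, -0.0, -0.0]
ft_force: [-0.5, 0.5, -1.5]
grip_width: 0.0132
```

```bash
python3 look.py 12
```

```text
[ 0.60744685 -0.31210484  0.2367469 ] 0.013099333459441349 27.43 [-0.2  0.1 -1.5]
w can mat 1871 mid [ 0.3847 -0.2829] mean [ 0.39   -0.2815  0.1427]
w pot mat 2262 mid [ 0.3853 -0.2206] mean [ 0.3927 -0.1893  0.0791]
s can tray 42 mid [ 0.602  -0.2178] mean [ 0.6021 -0.2178  0.1366]
s can mat 379 mid [ 0.3808 -0.285 ] mean [ 0.3799 -0.2892  0.1428]
s pot mat 490 mid [ 0.3811 -0.2248] mean [ 0.38   -0.2041  0.0786]
t can mat 121 mid [ 0.3815 -0.2882] mean [ 0.377  -0.2896  0.1462]
```

View pics/w12.png

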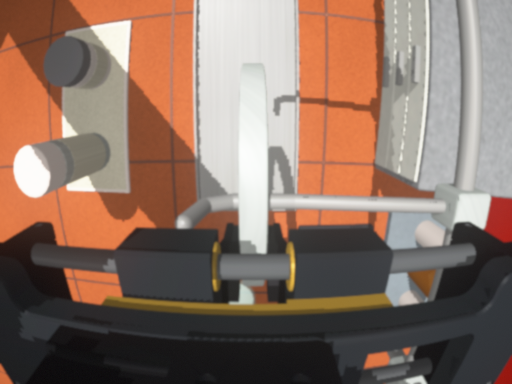

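Wire and upturned tip (185,220) are clearly seen through the hoop. Not yet loaded (-1.5 N is the hoop's own weight), so lower in small steps.

Emit:
{"name": "step_arm", "arguments": {
  "slide": [
    [0,0,0.7],
    [0,0,0.7],
    [0,0,0.7],
    [0,0,0],
    [0,0,0]
  ],
  "twist": [0,0,0,0,0]
}}

```text
time: 27.85
position: [0.6076, -0.3121, 0.2352]
tool_rot: [0.703, 0.711, 0.0, 0.0]
ft_force: [0.7, 0.6, 2.4]
grip_width: 0.0133
```

Contact. Opening moderately, then rising.

Emit:
{"name": "step_arm", "arguments": {
  "slide": [
    [0,0,0],
    [0,0,0],
    [0,0,0],
    [0,0,0],
    [0,0,0],
    [0,0,0],
    [0,0,-4],
    [0,0,-8],
    [0,0,-12],
    [0,0,-20],
    [0,0,-20],
    [0,0,-20],
    [0,0,-20],
    [0,0,0],
    [0,0,0]
  ],
  "twist": [0,0,0,0,0,0,0,0,0,0,0,0,0,0,0],
  "jaw": 36
}}

```text
time: 29.1
position: [0.6081, -0.3125, 0.3414]
tool_rot: [0.703, 0.711, 0.0, 0.003]
ft_force: [-1.1, 1.0, -0.8]
grip_width: 0.0356
```

```bash
python3 look.py 13
```

```text
[ 0.6068118  -0.31159007  0.33743497] 0.03651040278293257 29.25 [-0.   0.3 -0.5]
w can mat 1236 mid [ 0.3847 -0.2824] mean [ 0.3882 -0.2816  0.1431]
w pot mat 1450 mid [ 0.3852 -0.2203] mean [ 0.3908 -0.1825  0.0791]
s can tray 58 mid [ 0.6045 -0.2167] mean [ 0.6034 -0.2156  0.1403]
s can mat 380 mid [ 0.3808 -0.286 ] mean [ 0.38   -0.2894  0.143 ]
s pot mat 489 mid [ 0.3812 -0.2246] mean [ 0.3797 -0.2055  0.0789]
t can mat 179 mid [ 0.3822 -0.2849] mean [ 0.3814 -0.2836  0.1454]
```

View pics/w13.png

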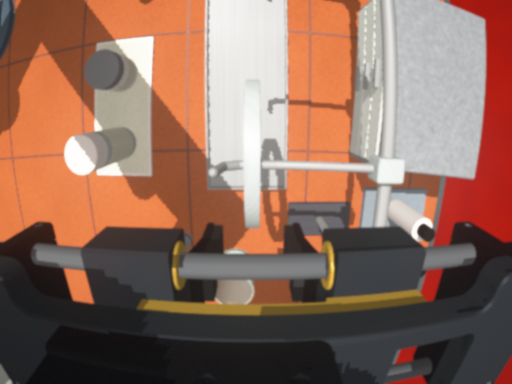

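View pics/s13.png

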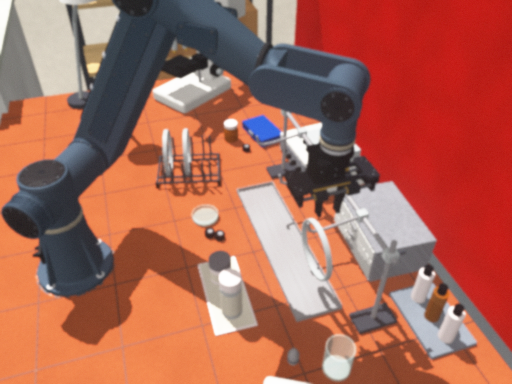

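Hoop3 hangs on hook3: ring at column 252, wire passing through it at row 165. Next, the middle hoop.

Emit:
{"name": "step_arm", "arguments": {
  "slide": [
    [15,-5,-10],
    [30,-12,-5],
    [36,-13,0],
    [36,-13,0],
    [36,-13,0],
    [36,-13,0],
    [36,-13,0],
    [36,-13,0],
    [36,-13,0],
    [36,-13,0],
    [36,-13,0],
    [36,-13,0],
    [36,-13,0],
    [36,-13,0],
    [36,-13,0],
    [36,-13,0],
    [36,-12,0],
    [25,-9,0],
    [15,0,0],
    [0,0,0]
  ],
  "twist": [0,0,0,0,0,0,0,0,0,0,0,0,0,0,0,0,4.7,4.7,4.7,0],
  "jaw": 40
}}

```text
time: 30.92
position: [0.3837, 0.3139, 0.3536]
tool_rot: [0.784, 0.62, 0.0, -0.001]
ft_force: [0.9, -0.6, -0.9]
grip_width: 0.0402
```

Emit:
{"name": "step_arm", "arguments": {
  "slide": [
    [0,0,0],
    [0,0,0]
  ],
  "twist": [0,0]
}}

```text
time: 31.08
position: [0.3846, 0.3104, 0.3534]
tool_rot: [0.785, 0.62, -0.001, 0.0]
ft_force: [0.4, 1.0, 0.9]
grip_width: 0.0396
```

```bash
python3 hoops.py 14 2
```

```text
[0.3849 0.3102 0.3534] toolx [ 0.233  0.972 -0.001] tooly [ 0.972 -0.233 -0.001] 31.1333
-65 1375 axis -13.3 centre [0.3321 0.344 ] zc 0.0909 top 0.1694 grip [0.3251 0.3149] delta tool mm [ -9.1 -59.1 195.5]
0 1337 axis -13.9 centre [0.3946 0.3292] zc 0.091 top 0.1695 grip [0.3876 0.3   ] delta tool mm [ -9.    5.2 195.4]
```

View pics/w14.png

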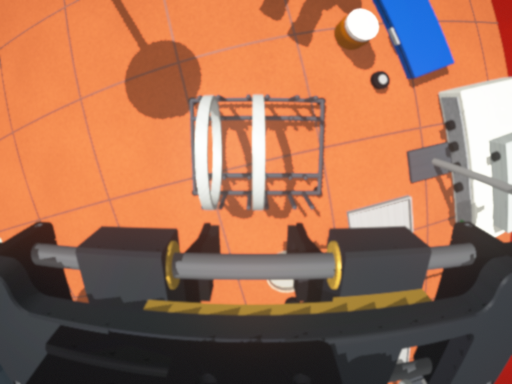

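Middle hoop at column 259. Moving (-9,5,195) mm in tool axes.

Emit:
{"name": "step_arm", "arguments": {
  "slide": [
    [-5,3,15],
    [-4,2,30],
    [0,0,35],
    [0,0,35],
    [0,0,25],
    [0,0,17],
    [0,0,12],
    [0,0,10],
    [0,0,8],
    [0,0,6],
    [0,0,2],
    [0,0,0],
    [0,0,0]
  ],
  "twist": [0,0,0,0,0,0,0,0,0,0,0,0,0]
}}

```text
time: 32.22
position: [0.3885, 0.3012, 0.159]
tool_rot: [0.785, 0.619, 0.0, 0.0]
ft_force: [-0.0, -0.0, -0.0]
grip_width: 0.0399
```

```bash
python3 - <<'E'
from h import *
shot('wrist','w15'); o=robot.get_obs(); print(o['position'],o['ft_force'],o['grip_width'])
E
```

```text
[0.38859163 0.30128862 0.1592067 ] [-0.36247929 -0.01866138  0.49264547] 0.039852125566991574
```

View pics/w15.png

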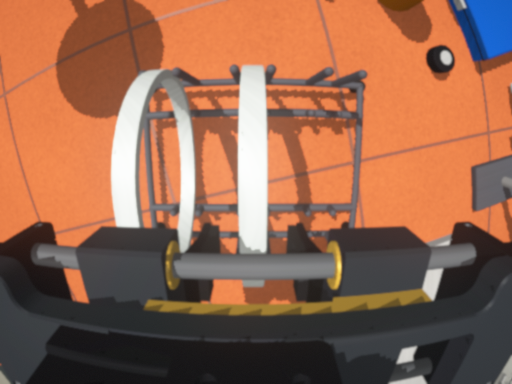

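Centred between the fingers (column 252). Closing and lifting.

Emit:
{"name": "step_arm", "arguments": {
  "slide": [
    [0,0,1],
    [0,0,0],
    [0,0,0],
    [0,0,0],
    [0,0,0],
    [0,0,0],
    [0,0,0],
    [0,0,0],
    [0,0,0],
    [0,0,0],
    [0,0,0]
  ],
  "twist": [0,0,0,0,0,0,0,0,0,0,0],
  "jaw": 5,
  "force": 45
}}

```text
time: 33.18
position: [0.3882, 0.3012, 0.1577]
tool_rot: [0.785, 0.619, 0.0, 0.0]
ft_force: [-0.3, -0.0, 1.6]
grip_width: 0.0131
```

Emit:
{"name": "step_arm", "arguments": {
  "slide": [
    [0,0,-5],
    [0,0,-10],
    [0,0,-15],
    [0,0,-20],
    [0,0,-20],
    [0,0,-20],
    [0,0,-20],
    [0,0,-20],
    [0,0,-20],
    [0,0,-15],
    [0,0,-10],
    [0,0,0],
    [0,0,0]
  ],
  "twist": [0,0,0,0,0,0,0,0,0,0,0,0,0]
}}

```text
time: 34.27
position: [0.3878, 0.301, 0.3326]
tool_rot: [0.785, 0.619, 0.0, 0.0]
ft_force: [-0.4, 0.7, -1.5]
grip_width: 0.0134
```

```bash
python3 - <<'E'
from h import *
shot('wrist','w16'); o=robot.get_obs(); print(o['position'],o['ft_force'],o['grip_width'])
E
```

```text
[0.38740062 0.30083737 0.33190004] [-7.99389905e-04  2.52141163e-02 -1.69308957e+00] 0.013637154735123816
```

View pics/w16.png

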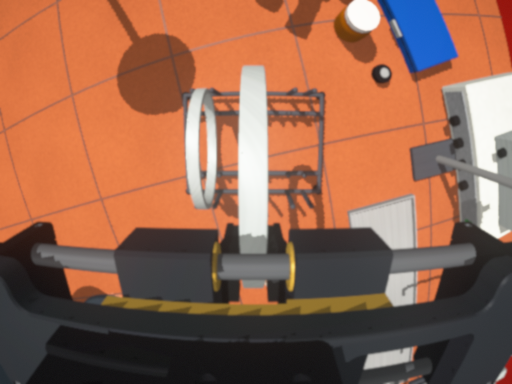

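Held. Carry it to hook2.

Emit:
{"name": "step_arm", "arguments": {
  "slide": [
    [0,0,0],
    [0,0,0],
    [0,0,0],
    [-10,4,0],
    [-20,8,0],
    [-34,10,0],
    [-34,10,0],
    [-34,10,0],
    [-34,10,0],
    [-34,10,0],
    [-34,10,0],
    [-34,10,0],
    [-34,10,0],
    [-34,8,0],
    [-34,0,0],
    [-34,0,0],
    [-15,0,0],
    [-6,0,0],
    [0,0,0],
    [0,0,0]
  ],
  "twist": [-4.7,-4.7,-4.7,0,0,0,0,0,0,0,0,0,0,0,0,0,0,0,0,0]
}}

```text
time: 35.98
position: [0.4919, -0.1223, 0.3319]
tool_rot: [0.704, 0.71, -0.0, -0.001]
ft_force: [-0.5, -0.1, -1.7]
grip_width: 0.0133
```

```bash
python3 look.py 17
```

```text
[ 0.49230205 -0.12134137  0.33246667] 0.013110225634250398 36.13 [-0.4  0.1 -1.8]
w pot mat 1398 mid [ 0.3851 -0.1623] mean [ 0.3861 -0.1614  0.0789]
s can tray 56 mid [ 0.6038 -0.2148] mean [ 0.6035 -0.2149  0.1413]
s can mat 381 mid [ 0.3804 -0.2859] mean [ 0.3799 -0.2893  0.1428]
s pot mat 497 mid [ 0.3813 -0.2245] mean [ 0.3799 -0.205   0.0785]
t can mat 184 mid [ 0.3815 -0.2847] mean [ 0.3812 -0.2828  0.1457]
t pot mat 196 mid [ 0.3817 -0.2131] mean [ 0.379  -0.1752  0.081 ]
```

View pics/w17.png

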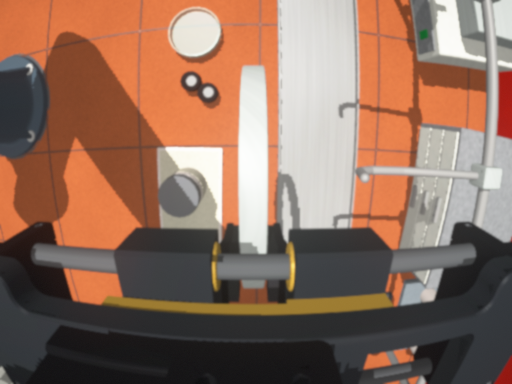

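View pics/s17.png

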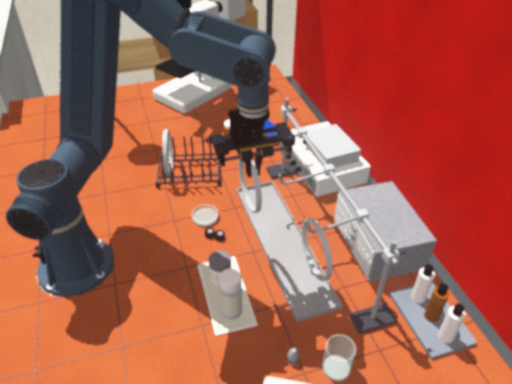

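```bash
cat > held.py <<'E'
from h import *
from scipy.optimize import least_squares
import sys
w=load(sys.argv[1]); u,v=float(sys.argv[2]),float(sys.argv[3])
print('tip',onz(w,u,v,.272,True).round(4))
o=robot.get_obs(); p0=o['position']; Rm=R.from_quat(o['tool_rot']); print(p0,'yaw',np.degrees(np.arctan2(*Rm.apply([0,1,0])[1::-1])))
X=fcloud(w); m=(X[...,2]>.2)&(X[...,2]<.36)&(abs(X[...,0]-p0[0])<.02)&(X[...,1]>p0[1]+.02)&(X[...,1]<p0[1]+.12); p=X[m]
f=least_squares(lambda g:np.hypot(p[:,1]-g[0],p[:,2]-g[1])-.080,[p0[1]+.03,.26],loss='soft_l1',f_scale=.003); print('hoop centre y,z',f.x,'x',p[:,0].mean(),len(p),'rel tcp',f.x-p0[1:])
E
python3 held.py w17 363 174
```

```text
tip [ 0.5726 -0.089   0.272 ]
[ 0.49230205 -0.12134137  0.33246667] yaw 0.6801543672516062
hoop centre y,z [-0.09409744  0.26280518] x 0.4916478299385527 4462 rel tcp [ 0.02724394 -0.06966149]
```

Hook2's tip estimates: (0.573,-0.089) and (0.576,-0.0945). The hoop centre at y=-0.094 is in line. Go over the tip.

Emit:
{"name": "step_arm", "arguments": {
  "slide": [
    [1,0,10],
    [1,0,12],
    [0,12,10],
    [0,18,0],
    [0,22,0],
    [0,22,0],
    [0,20,0],
    [0,12,0],
    [0,7,0],
    [0,0,0],
    [0,0,0],
    [0,0,0]
  ],
  "twist": [0,0,0,0,0,0,0,0,0,0,0,0]
}}

```text
time: 37.13
position: [0.6045, -0.1189, 0.3005]
tool_rot: [0.703, 0.711, -0.0, -0.001]
ft_force: [0.9, 0.3, -1.1]
grip_width: 0.013
```

```bash
python3 look.py 18 | head -1
```

```text
[ 0.60479434 -0.11944342  0.3008322 ] 0.012914443123365852 37.28 [ 0.8  0.6 -1.3]
```

View pics/w18.png

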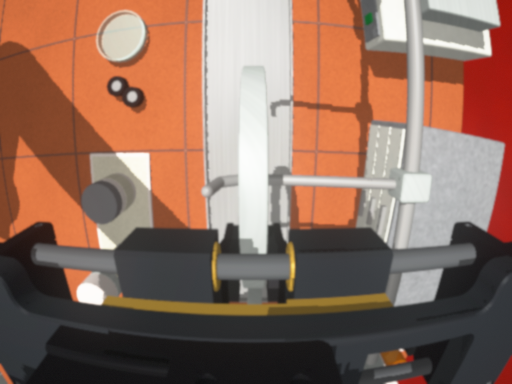

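Same picture as with hook3: tip (207,189), wire behind at (290,181). Lowering.

Emit:
{"name": "step_arm", "arguments": {
  "slide": [
    [0,0,5],
    [0,0,10],
    [0,0,12],
    [0,0,12],
    [0,0,10],
    [0,0,6],
    [0,0,3],
    [0,0,2],
    [0,0,1],
    [0,0,1],
    [0,0,1],
    [0,0,0],
    [0,0,0]
  ],
  "twist": [0,0,0,0,0,0,0,0,0,0,0,0,0]
}}

```text
time: 38.37
position: [0.6057, -0.1196, 0.238]
tool_rot: [0.703, 0.711, 0.0, 0.0]
ft_force: [-1.0, -0.1, -2.8]
grip_width: 0.013
```

Emit:
{"name": "step_arm", "arguments": {
  "slide": [
    [0,0,0.7],
    [0,0,0.7],
    [0,0,0.7],
    [0,0,0],
    [0,0,0]
  ],
  "twist": [0,0,0,0,0]
}}

```text
time: 38.78
position: [0.6056, -0.1196, 0.2355]
tool_rot: [0.703, 0.711, -0.0, -0.0]
ft_force: [0.5, 0.5, -2.1]
grip_width: 0.013
```

Emit:
{"name": "step_arm", "arguments": {
  "slide": [
    [0,0,0.7],
    [0,0,0.7],
    [0,0,0],
    [0,0,0]
  ],
  "twist": [0,0,0,0]
}}

```text
time: 39.12
position: [0.6057, -0.1196, 0.2348]
tool_rot: [0.703, 0.711, 0.0, 0.0]
ft_force: [-1.2, -0.2, 3.2]
grip_width: 0.0131
```

Contact. Release and rise.

Emit:
{"name": "step_arm", "arguments": {
  "slide": [
    [0,0,0],
    [0,0,0],
    [0,0,0],
    [0,0,0],
    [0,0,0],
    [0,0,0],
    [0,0,-4],
    [0,0,-8],
    [0,0,-12],
    [0,0,-20],
    [0,0,-20],
    [0,0,-20],
    [0,0,-20],
    [0,0,0],
    [0,0,0]
  ],
  "twist": [0,0,0,0,0,0,0,0,0,0,0,0,0,0,0],
  "jaw": 36
}}

```text
time: 40.37
position: [0.6062, -0.1198, 0.34]
tool_rot: [0.703, 0.711, 0.001, 0.002]
ft_force: [-0.4, -0.1, -0.4]
grip_width: 0.036
```

```bash
python3 look.py 19
```

```text
[ 0.60480452 -0.11930061  0.33684185] 0.03599362856030975 40.52 [ 1.1  0.3 -0. ]
w can tray 31 mid [ 0.6074 -0.205 ] mean [ 0.6074 -0.2045  0.147 ]
w pot mat 1130 mid [ 0.3852 -0.1627] mean [ 0.3877 -0.1614  0.0787]
s can tray 128 mid [ 0.6031 -0.1185] mean [ 0.6026 -0.1368  0.1411]
s can mat 376 mid [ 0.3806 -0.2854] mean [ 0.38   -0.2891  0.1428]
s pot mat 499 mid [ 0.3813 -0.2248] mean [ 0.3797 -0.2056  0.0788]
t can mat 184 mid [ 0.3818 -0.2844] mean [ 0.3812 -0.2829  0.1455]
t pot mat 224 mid [ 0.3816 -0.213 ] mean [ 0.381  -0.1723  0.0807]
```

View pics/w19.png

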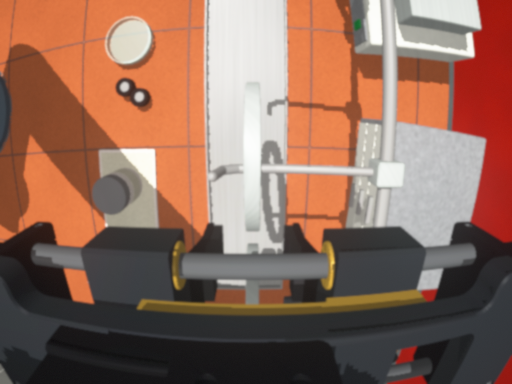

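View pics/s19.png

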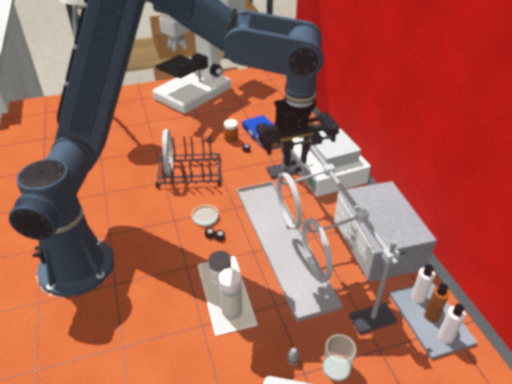

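Two hoops hang on their hooks. Now the near hoop.

Emit:
{"name": "step_arm", "arguments": {
  "slide": [
    [15,-5,-10],
    [28,-15,-5],
    [30,-20,0],
    [30,-20,0],
    [30,-20,0],
    [30,-20,0],
    [30,-20,0],
    [30,-20,0],
    [30,-20,0],
    [30,-20,0],
    [30,-20,0],
    [30,-20,0],
    [30,-20,0],
    [30,-20,0],
    [20,-11,0],
    [0,0,0],
    [0,0,0],
    [0,0,0],
    [0,0,0],
    [0,0,0]
  ],
  "twist": [0,0,0,0,0,0,0,0,0,0,0,0,0,0,0,4.7,4.7,4.7,0,0],
  "jaw": 40
}}

```text
time: 42.18
position: [0.3292, 0.3007, 0.3529]
tool_rot: [0.784, 0.62, -0.001, -0.0]
ft_force: [-0.2, 0.1, -0.3]
grip_width: 0.04
```

```bash
python3 hoops.py 20 1
```

```text
[0.3295 0.3006 0.353 ] toolx [ 0.231  0.973 -0.   ] tooly [ 0.973 -0.231 -0.001] 42.2333
-65 1270 axis -13.8 centre [0.3314 0.3442] zc 0.0911 top 0.1696 grip [0.3244 0.3151] delta tool mm [ 13.   -8.1 195. ]
```

View pics/w20.png

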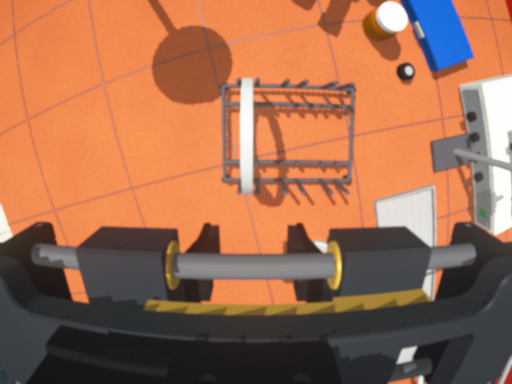

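The near hoop is at column 247; deltas (13,-8,195).

Emit:
{"name": "step_arm", "arguments": {
  "slide": [
    [7,-4,15],
    [6,-4,30],
    [0,0,35],
    [0,0,35],
    [0,0,25],
    [0,0,17],
    [0,0,12],
    [0,0,10],
    [0,0,8],
    [0,0,6],
    [0,0,2],
    [0,0,0],
    [0,0,0]
  ],
  "twist": [0,0,0,0,0,0,0,0,0,0,0,0,0]
}}

```text
time: 43.32
position: [0.3257, 0.3152, 0.1585]
tool_rot: [0.785, 0.619, 0.0, 0.0]
ft_force: [0.3, 0.2, -0.3]
grip_width: 0.0402
```

```bash
python3 - <<'E'
from h import *
shot('wrist','w21'); o=robot.get_obs(); print(o['position'],o['ft_force'],o['grip_width'])
E
```

```text
[0.32576208 0.3152859  0.15864308] [-0.12093178  0.26652052  0.33105707] 0.04043407843316545
```

View pics/w21.png

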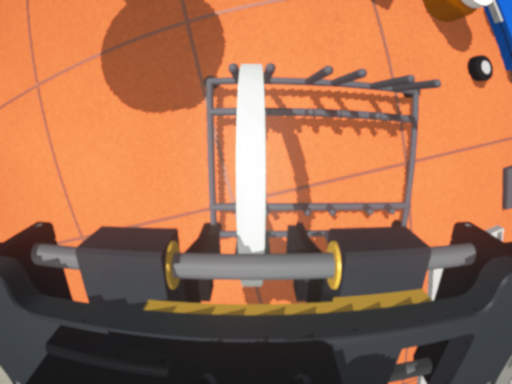

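Centred (column 250). Grip and lift.

Emit:
{"name": "step_arm", "arguments": {
  "slide": [
    [0,0,1],
    [0,0,0],
    [0,0,0],
    [0,0,0],
    [0,0,0],
    [0,0,0],
    [0,0,0],
    [0,0,0],
    [0,0,0],
    [0,0,0],
    [0,0,0]
  ],
  "twist": [0,0,0,0,0,0,0,0,0,0,0],
  "jaw": 5,
  "force": 45
}}

```text
time: 44.28
position: [0.3255, 0.3151, 0.1572]
tool_rot: [0.785, 0.619, 0.0, 0.0]
ft_force: [0.3, -0.8, 2.5]
grip_width: 0.0129
```

Emit:
{"name": "step_arm", "arguments": {
  "slide": [
    [0,0,-5],
    [0,0,-10],
    [0,0,-15],
    [0,0,-20],
    [0,0,-20],
    [0,0,-20],
    [0,0,-20],
    [0,0,-20],
    [0,0,-20],
    [0,0,-15],
    [0,0,-10],
    [0,0,0],
    [0,0,0]
  ],
  "twist": [0,0,0,0,0,0,0,0,0,0,0,0,0]
}}

```text
time: 45.37
position: [0.3251, 0.3149, 0.3321]
tool_rot: [0.785, 0.619, 0.0, 0.0]
ft_force: [0.3, -0.1, -2.2]
grip_width: 0.0129
```

```bash
python3 - <<'E'
from h import *
shot('wrist','w22'); o=robot.get_obs(); print(o['position'],o['ft_force'],o['grip_width'])
E
```

```text
[0.32472568 0.31466094 0.33142734] [-0.32453933 -0.84028804 -2.07956577] 0.013361218807355293
```

View pics/w22.png

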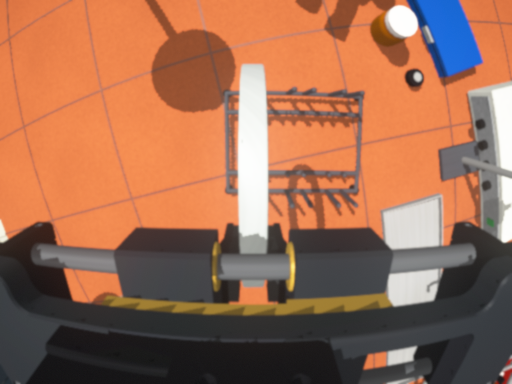

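Held; carry to hook1.

Emit:
{"name": "step_arm", "arguments": {
  "slide": [
    [0,0,0],
    [0,0,0],
    [0,0,0],
    [-10,7,0],
    [-20,14,0],
    [-28,20,0],
    [-28,20,0],
    [-28,20,0],
    [-28,20,0],
    [-28,20,0],
    [-28,20,0],
    [-28,20,0],
    [-15,6,0],
    [-8,2,0],
    [0,0,0],
    [0,0,0],
    [0,0,0]
  ],
  "twist": [-4.7,-4.7,-4.7,0,0,0,0,0,0,0,0,0,0,0,0,0,0]
}}

```text
time: 46.83
position: [0.4958, 0.069, 0.3316]
tool_rot: [0.703, 0.711, -0.0, -0.001]
ft_force: [-0.0, 0.9, -1.4]
grip_width: 0.0132
```

```bash
python3 look.py 23
```

```text
[0.49630781 0.06907275 0.33216425] 0.013125558146465988 46.98 [-0.4 -0.2 -1.3]
s can tray 133 mid [ 0.6029 -0.1199] mean [ 0.6027 -0.1394  0.1412]
s can mat 385 mid [ 0.3806 -0.2845] mean [ 0.38   -0.2896  0.1426]
s pot mat 442 mid [ 0.396  -0.2083] mean [ 0.3989 -0.1798  0.0787]
t can tray 37 mid [ 0.6041 -0.1206] mean [ 0.6032 -0.1248  0.1391]
t can mat 185 mid [ 0.382  -0.2838] mean [ 0.381  -0.2828  0.1457]
t pot mat 195 mid [ 0.3976 -0.1964] mean [ 0.4075 -0.135   0.0811]
```

View pics/w23.png

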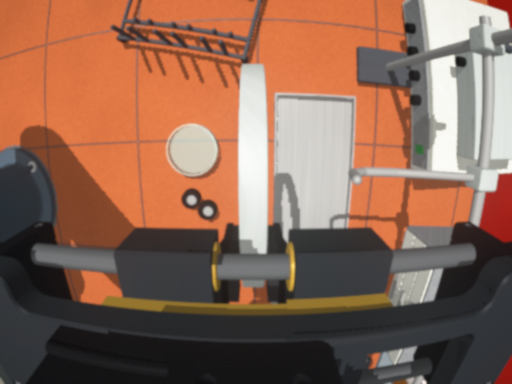

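Pot measurement changed: it looks to have been knocked on the mat. Check that before hanging.

```bash
python3 - <<'E'
from h import *
s=load('s23')['color'];t=load('t23')['color']
a=cv2.resize(s[180:350,150:320],(395,395));b=cv2.resize(t[190:260,260:360],(400,280)); b=cv2.copyMakeBorder(b,0,115,0,0,0)
cv2.imwrite('pics/pot23.png',np.hstack([a,b]))
for n in ('s23','t23'):
    c=load(n);X=cloud(c); m=(X[...,2]>.066)&(X[...,2]<.095)&(X[...,0]>.32)&(X[...,0]<.52)&(X[...,1]<-.02)&(X[...,1]>-.245);p=X[m];print(n,len(p),p.mean(0),p.min(0),p.max(0))
E
python3 held.py w23 356 176
```

```text
s23 347 [ 0.40843005 -0.12559044  0.07784995] [ 0.37883308 -0.15402929  0.0660281 ] [ 0.43914148 -0.08899798  0.0850082 ]
t23 213 [ 0.41051249 -0.11997685  0.08088146] [ 0.38013968 -0.14865374  0.06604861] [ 0.44120385 -0.09168054  0.09371531]
tip [0.5707 0.1009 0.272 ]
[0.49630781 0.06907275 0.33216425] yaw 0.7059772493957591
hoop centre y,z [0.09814541 0.26291598] x 0.49526151327514556 4576 rel tcp [ 0.02907266 -0.06924827]
```

View pics/pot23.png

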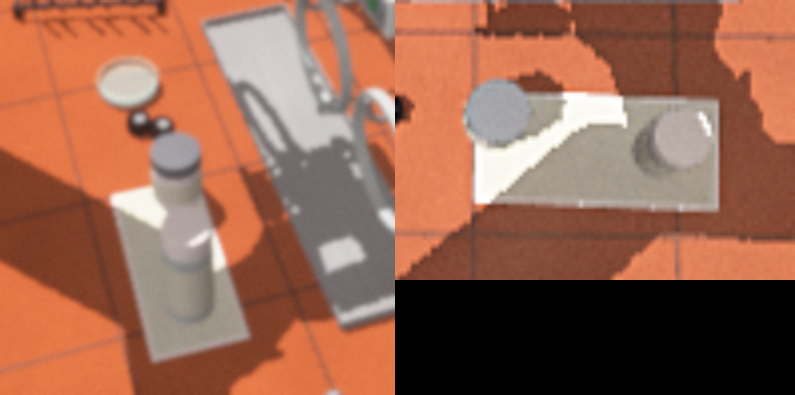

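The jar was knocked to about (0.410,-0.122) and overhangs the mat. To keep the asked order I'll put this hoop back in its slot rather than hang it while the jar is off its place. I'll lower it under force control, set the jar right, then hang the hoop.

Emit:
{"name": "step_arm", "arguments": {
  "slide": [
    [15,-10,0],
    [28,-19,0],
    [28,-19,0],
    [28,-19,0],
    [28,-19,0],
    [28,-19,0],
    [28,-19,0],
    [28,-19,0],
    [28,-19,0],
    [9,-6,0],
    [0,0,0],
    [0,0,0],
    [0,0,0],
    [0,0,0],
    [0,0,0]
  ],
  "twist": [0,0,0,0,0,0,0,0,0,0,4.7,4.7,4.7,0,0]
}}

```text
time: 48.23
position: [0.3261, 0.3142, 0.3323]
tool_rot: [0.784, 0.62, 0.0, 0.0]
ft_force: [-1.0, 1.2, -1.8]
grip_width: 0.0134
```

```bash
cat > goto.py <<'E'
from h import *
import sys
T=np.array([float(a) for a in sys.argv[1:4]]); o=robot.get_obs(); Rm=R.from_quat(o['tool_rot']); y=Rm.apply([0,1,0])
print(o['position'].round(4),'yaw',np.degrees(np.arctan2(y[1],y[0])).round(2),'delta',(Rm.inv().apply(T-o['position'])*1000).round(1),o['time'],o['ft_force'].round(1))
E
python3 goto.py .3256 .3151 .1572
```

```text
[0.3261 0.3142 0.3323] yaw -13.33 delta [  0.8  -0.7 175.1] 48.2333 [-1.   1.2 -1.8]
```

Emit:
{"name": "step_arm", "arguments": {
  "slide": [
    [0.8,-0.6,10],
    [0,0,20],
    [0,0,20],
    [0,0,20],
    [0,0,15],
    [0,0,10],
    [0,0,0],
    [0,0,0]
  ],
  "twist": [0.2,0,0,0,0,0,0,0]
}}

```text
time: 48.9
position: [0.326, 0.3148, 0.2369]
tool_rot: [0.786, 0.618, -0.001, -0.0]
ft_force: [-0.2, 0.3, -1.4]
grip_width: 0.0131
```

```bash
python3 goto.py .3256 .3151 .1572; python3 - <<'E'
from h import *
shot('wrist','w24'); shot('side','s24')
E
```

```text
[0.326  0.3148 0.2369] yaw -13.64 delta [ 0.2 -0.3 79.7] 48.9 [-0.2  0.3 -1.4]
```

View pics/w24.png

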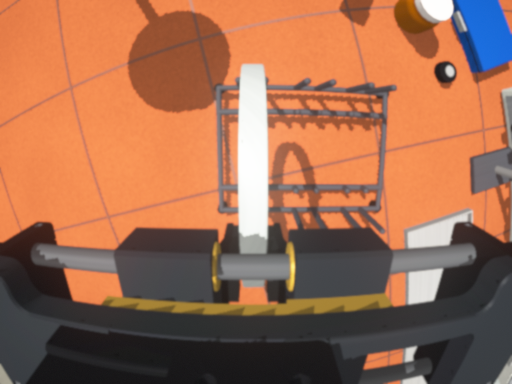

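The hoop is lined up over its slot. Lowering slowly.

Emit:
{"name": "step_arm", "arguments": {
  "slide": [
    [0,0,5],
    [0,0,5],
    [0,0,5],
    [0,0,5],
    [0,0,5],
    [0,0,5],
    [0,0,0],
    [0,0,0]
  ],
  "twist": [0,0,0,0,0,0,0,0]
}}

```text
time: 49.67
position: [0.3258, 0.3149, 0.2067]
tool_rot: [0.786, 0.618, -0.001, -0.0]
ft_force: [0.3, -0.1, -3.2]
grip_width: 0.0129
```

Emit:
{"name": "step_arm", "arguments": {
  "slide": [
    [0,0,4],
    [0,0,4],
    [0,0,4],
    [0,0,4],
    [0,0,4],
    [0,0,4],
    [0,0,0],
    [0,0,0]
  ],
  "twist": [0,0,0,0,0,0,0,0]
}}

```text
time: 50.33
position: [0.3259, 0.3149, 0.1828]
tool_rot: [0.786, 0.618, -0.0, -0.0]
ft_force: [0.2, -0.7, -0.9]
grip_width: 0.0129
```

Emit:
{"name": "step_arm", "arguments": {
  "slide": [
    [0,0,4],
    [0,0,4],
    [0,0,4],
    [0,0,3],
    [0,0,3],
    [0,0,2],
    [0,0,0],
    [0,0,0]
  ],
  "twist": [0,0,0,0,0,0,0,0]
}}

```text
time: 51.0
position: [0.326, 0.315, 0.163]
tool_rot: [0.786, 0.618, -0.0, -0.0]
ft_force: [-0.4, -0.3, -2.1]
grip_width: 0.0133
```

Emit:
{"name": "step_arm", "arguments": {
  "slide": [
    [0,0,2],
    [0,0,1.5],
    [0,0,1],
    [0,0,0.7],
    [0,0,0],
    [0,0,0]
  ],
  "twist": [0,0,0,0,0,0]
}}

```text
time: 51.5
position: [0.326, 0.315, 0.1579]
tool_rot: [0.786, 0.618, -0.0, -0.0]
ft_force: [-0.1, -0.7, -1.8]
grip_width: 0.0131
```

Emit:
{"name": "step_arm", "arguments": {
  "slide": [
    [0,0,0.7],
    [0,0,0.7],
    [0,0,0],
    [0,0,0]
  ],
  "twist": [0,0,0,0]
}}

```text
time: 51.83
position: [0.3264, 0.3151, 0.1572]
tool_rot: [0.786, 0.618, 0.001, 0.0]
ft_force: [-0.6, -0.6, 4.6]
grip_width: 0.0134
```

Seated. Release and rise, then look.

Emit:
{"name": "step_arm", "arguments": {
  "slide": [
    [0,0,0],
    [0,0,0],
    [0,0,0],
    [0,0,0],
    [0,0,0],
    [0,0,0],
    [0,0,-4],
    [0,0,-8],
    [0,0,-15],
    [0,0,-25],
    [0,0,-35],
    [0,0,-35],
    [0,0,-35],
    [0,0,-25],
    [0,0,-10],
    [0,0,0],
    [0,0,0]
  ],
  "twist": [0,0,0,0,0,0,0,0,0,0,0,0,0,0,0,0,0],
  "jaw": 40
}}

```text
time: 53.25
position: [0.3258, 0.3149, 0.3492]
tool_rot: [0.786, 0.618, 0.001, 0.0]
ft_force: [0.1, -0.5, -0.6]
grip_width: 0.04
```

```bash
python3 hoops.py 25 1; python3 look.py 26; python3 - <<'E'
from h import *
for n in ('s26','t26'):
    c=load(n);X=cloud(c); m=(X[...,2]>.066)&(X[...,2]<.095)&(X[...,0]>.32)&(X[...,0]<.52)&(X[...,1]<-.02)&(X[...,1]>-.245);p=X[m];print(n,len(p),p.mean(0),p.min(0),p.max(0))
E
```

```text
[0.3253 0.3146 0.3482] toolx [ 0.237  0.972 -0.001] tooly [ 0.972 -0.237 -0.001] 53.3
-65 1331 axis -13.9 centre [0.3322 0.3441] zc 0.0911 top 0.1695 grip [0.3252 0.3149] delta tool mm [ 4.000e-01 -1.000e-01  1.902e+02]
[0.32525247 0.31451914 0.34718138] 0.03988453567458414 53.45 [ 0.5  0.1 -0.5]
s can tray 133 mid [ 0.6031 -0.1214] mean [ 0.6026 -0.1386  0.1408]
s can mat 382 mid [ 0.3809 -0.2851] mean [ 0.3799 -0.2894  0.1429]
s pot mat 438 mid [ 0.3964 -0.2066] mean [ 0.3991 -0.1795  0.079 ]
t can tray 41 mid [ 0.6041 -0.1204] mean [ 0.6031 -0.1235  0.1388]
t can mat 185 mid [ 0.3819 -0.2843] mean [ 0.3811 -0.2827  0.1457]
t pot mat 195 mid [ 0.3976 -0.1962] mean [ 0.4076 -0.1357  0.081 ]
s26 345 [ 0.4084465  -0.12554644  0.07812541] [ 0.37872974 -0.15471866  0.06605885] [ 0.43956443 -0.08839972  0.08476433]
t26 211 [ 0.41076288 -0.1198241   0.08099244] [ 0.38130504 -0.14897765  0.06731838] [ 0.44067232 -0.09143448  0.09477237]
```

View pics/s26.png

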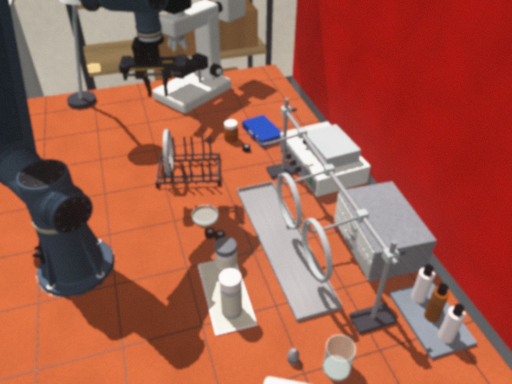

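View pics/t26.png

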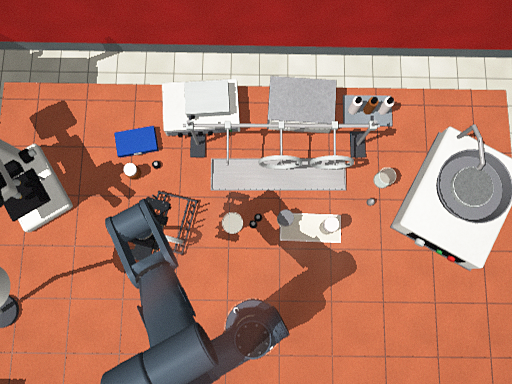

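The hoop is back in its slot. The pot stands at about (0.410,-0.122), partly off the mat's corner. Going to it.

Emit:
{"name": "step_arm", "arguments": {
  "slide": [
    [0,0,0],
    [0,0,0],
    [-15,3,0],
    [-30,6,0],
    [-36,7,0],
    [-36,7,0],
    [-36,7,0],
    [-36,7,0],
    [-36,7,0],
    [-36,7,0],
    [-36,7,0],
    [-36,7,0],
    [-36,7,0],
    [-36,7,0],
    [-25,5,0],
    [-8,2,0],
    [0,0,0],
    [0,0,0]
  ],
  "twist": [-7,-6.7,0,0,0,0,0,0,0,0,0,0,0,0,0,0,0,0],
  "jaw": 87
}}

```text
time: 54.95
position: [0.4114, -0.1222, 0.3476]
tool_rot: [0.707, 0.707, -0.0, -0.002]
ft_force: [0.3, 0.3, -0.2]
grip_width: 0.0867
```

```bash
python3 look.py 27; python3 - <<'E'
from h import *
X=fcloud(load('w27')); m=(X[...,2]>.066)&(X[...,2]<.095)&(X[...,0]>.32)&(X[...,0]<.52)&(X[...,1]<-.02)&(X[...,1]>-.245);p=X[m];print(len(p),p.mean(0),p.min(0),p.max(0))
E
python3 goto.py .4095 -.122 .047
```

```text
[ 0.41141968 -0.12127692  0.34824009] 0.0873784545681019 55.1 [-0.   0.8  0.8]
w can tray 323 mid [ 0.6059 -0.1175] mean [ 0.6037 -0.1092  0.1397]
w can mat 829 mid [ 0.3828 -0.2864] mean [ 0.3841 -0.2837  0.144 ]
w pot mat 1290 mid [ 0.4042 -0.1813] mean [ 0.411  -0.1302  0.0789]
s can tray 134 mid [ 0.6025 -0.1195] mean [ 0.6027 -0.137   0.1407]
s can mat 387 mid [ 0.3808 -0.2856] mean [ 0.38   -0.2896  0.1428]
s pot mat 431 mid [ 0.3964 -0.2072] mean [ 0.3994 -0.1802  0.0789]
t can tray 33 mid [ 0.6035 -0.1241] mean [ 0.6031 -0.1308  0.1405]
t can mat 183 mid [ 0.3817 -0.2841] mean [ 0.3812 -0.283   0.1454]
t pot mat 33 mid [ 0.3953 -0.1944] mean [ 0.3976 -0.1696  0.0805]
1467 [ 0.41266653 -0.11752537  0.07906361] [ 0.38255557 -0.14904909  0.06618803] [ 0.44209262 -0.08723852  0.08167896]
[ 0.4114 -0.1213  0.3482] yaw 0.11 delta [ -1.   -1.6 301.2] 55.1 [-0.   0.8  0.8]
```

View pics/w27.png

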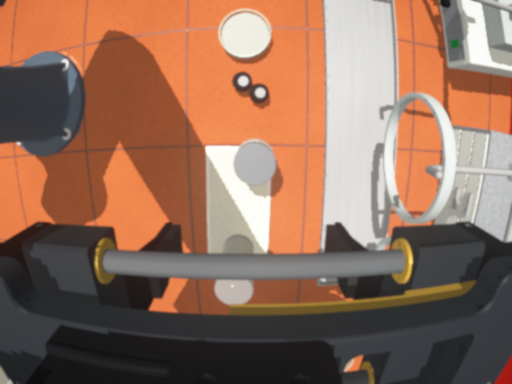

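Emit:
{"name": "step_arm", "arguments": {
  "slide": [
    [2,0,15],
    [0,0,35],
    [0,0,40],
    [0,0,40],
    [0,0,40],
    [0,0,35],
    [0,0,30],
    [0,0,22],
    [0,0,15],
    [0,0,12],
    [0,0,9],
    [0,0,6],
    [0,0,2],
    [0,0,0],
    [0,0,0]
  ],
  "twist": [0,0,0,0,0,0,0,0,0,0,0,0,0,0,0]
}}

```text
time: 56.35
position: [0.4124, -0.121, 0.048]
tool_rot: [0.707, 0.707, 0.0, 0.001]
ft_force: [0.5, -0.5, -0.1]
grip_width: 0.0867
```

Emit:
{"name": "step_arm", "arguments": {
  "slide": [
    [0,0,0],
    [0,0,0],
    [0,0,0],
    [0,0,0],
    [0,0,0],
    [0,0,0],
    [0,0,0],
    [0,0,0],
    [0,0,0],
    [0,0,0]
  ],
  "twist": [0,0,0,0,0,0,0,0,0,0],
  "jaw": 50,
  "force": 25
}}

```text
time: 57.18
position: [0.4122, -0.1211, 0.0477]
tool_rot: [0.707, 0.707, 0.0, 0.0]
ft_force: [-0.0, -0.2, 6.1]
grip_width: 0.0618
```

Emit:
{"name": "step_arm", "arguments": {
  "slide": [
    [0,0,-5],
    [0,0,-10],
    [0,0,-10],
    [-14,-10,0],
    [-15,-10,0],
    [-15,-9,0],
    [0,0,0],
    [0,0,8],
    [0,0,7],
    [0,0,4],
    [0,0,2],
    [0,0,1],
    [0,0,0],
    [0,0,0]
  ],
  "twist": [0,0,0,0,0,0,0,0,0,0,0,0,0,0]
}}

```text
time: 58.35
position: [0.3832, -0.1647, 0.0504]
tool_rot: [0.707, 0.707, -0.0, -0.0]
ft_force: [0.6, 0.6, -1.7]
grip_width: 0.0616
```

Emit:
{"name": "step_arm", "arguments": {
  "slide": [
    [0,0,1],
    [0,0,1],
    [0,0,0.7],
    [0,0,0],
    [0,0,0]
  ],
  "twist": [0,0,0,0,0]
}}

```text
time: 58.77
position: [0.383, -0.165, 0.0479]
tool_rot: [0.707, 0.707, -0.0, -0.0]
ft_force: [0.6, -0.1, -2.4]
grip_width: 0.0618
```

Emit:
{"name": "step_arm", "arguments": {
  "slide": [
    [0,0,0.6],
    [0,0,0.6],
    [0,0,0],
    [0,0,0]
  ],
  "twist": [0,0,0,0]
}}

```text
time: 59.1
position: [0.383, -0.1651, 0.0477]
tool_rot: [0.707, 0.707, 0.0, 0.001]
ft_force: [-1.2, 0.1, 12.5]
grip_width: 0.0614
```

Seated on the mat. Release and rise.

Emit:
{"name": "step_arm", "arguments": {
  "slide": [
    [0,0,-0.6],
    [0,0,0],
    [0,0,0],
    [0,0,0],
    [0,0,0],
    [0,0,0],
    [0,0,0],
    [0,0,0],
    [0,0,-8],
    [0,0,-20],
    [0,0,-30],
    [0,0,-40],
    [0,0,-40],
    [0,0,-40],
    [0,0,-40],
    [0,0,-40],
    [0,0,-40],
    [0,0,0],
    [0,0,0]
  ],
  "twist": [0,0,0,0,0,0,0,0,0,0,0,0,0,0,0,0,0,0,0],
  "jaw": 87
}}

```text
time: 60.68
position: [0.3836, -0.1654, 0.3478]
tool_rot: [0.707, 0.707, 0.0, 0.003]
ft_force: [0.2, -0.5, -0.3]
grip_width: 0.0866
```

```bash
python3 look.py 28;  python3 goto.py .3254 .3150 .353
```

```text
[ 0.381835   -0.16403771  0.34384117] 0.08729256651673792 60.83 [ 0.  -0.1  0.1]
w can tray 361 mid [ 0.606  -0.1172] mean [ 0.6035 -0.1126  0.14  ]
w pot tray 36 mid [ 0.6009 -0.1856] mean [ 0.6009 -0.1822  0.0887]
w can mat 414 mid [ 0.3838 -0.2652] mean [ 0.3836 -0.2622  0.1412]
w pot mat 1648 mid [ 0.3831 -0.2046] mean [ 0.3831 -0.1726  0.0792]
s can tray 133 mid [ 0.6029 -0.1201] mean [ 0.6026 -0.1343  0.1414]
s can mat 379 mid [ 0.3808 -0.2856] mean [ 0.38   -0.2894  0.143 ]
s pot mat 486 mid [ 0.3804 -0.2247] mean [ 0.3787 -0.2043  0.0787]
t can tray 36 mid [ 0.6036 -0.1205] mean [ 0.6024 -0.1177  0.1388]
t can mat 105 mid [ 0.3784 -0.288 ] mean [ 0.374  -0.2901  0.1451]
t pot mat 88 mid [ 0.3818 -0.2116] mean [ 0.3823 -0.1579  0.081 ]
[ 0.3818 -0.164   0.3438] yaw 0.0 delta [479.1 -56.4  -7.9] 60.8333 [ 0.  -0.1  0.1]
```

View pics/w28.png

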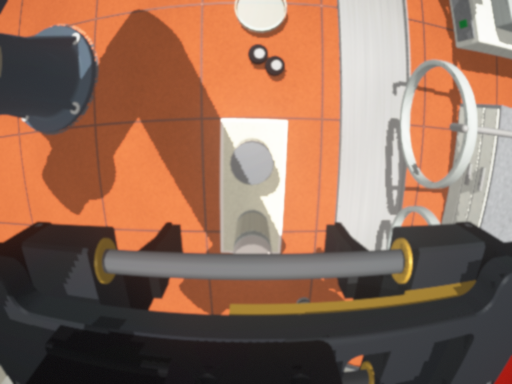

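The pot is back on the mat (lid at (253,163)). Now the near hoop again.

Emit:
{"name": "step_arm", "arguments": {
  "slide": [
    [15,-2,-5],
    [30,-3,-3],
    [36,-4,0],
    [36,-4,0],
    [36,-4,0],
    [36,-4,0],
    [36,-4,0],
    [36,-4,0],
    [36,-4,0],
    [36,-4,0],
    [36,-4,0],
    [36,-4,0],
    [36,-4,0],
    [26,-5,0],
    [12,-2,0],
    [0,0,0],
    [0,0,0],
    [0,0,0],
    [0,0,0]
  ],
  "twist": [0,0,0,0,0,0,0,0,0,0,0,0,0,0,0,6.8,6.8,0,0],
  "jaw": 40
}}

```text
time: 62.42
position: [0.3262, 0.3136, 0.3514]
tool_rot: [0.785, 0.62, -0.002, -0.0]
ft_force: [-0.3, -0.2, 0.1]
grip_width: 0.04
```

```bash
python3 hoops.py 29 1
```

```text
[0.3264 0.3135 0.3518] toolx [ 0.232  0.973 -0.002] tooly [ 0.973 -0.232 -0.003] 62.4667
-65 1301 axis -13.8 centre [0.3326 0.344 ] zc 0.091 top 0.1694 grip [0.3256 0.3148] delta tool mm [  1.5  -0.6 193.8]
```

Emit:
{"name": "step_arm", "arguments": {
  "slide": [
    [1,0,15],
    [0,0,30],
    [0,0,35],
    [0,0,35],
    [0,0,24],
    [0,0,17],
    [0,0,12],
    [0,0,10],
    [0,0,8],
    [0,0,6],
    [0,0,2],
    [0,0,0],
    [0,0,0]
  ],
  "twist": [0,0,0,0,0,0,0,0,0,0,0,0,0]
}}

```text
time: 63.55
position: [0.3275, 0.3151, 0.1595]
tool_rot: [0.786, 0.619, 0.0, 0.0]
ft_force: [-0.1, -0.0, 0.2]
grip_width: 0.0401
```

Emit:
{"name": "step_arm", "arguments": {
  "slide": [
    [0,0,0],
    [0,0,0],
    [0,0,0],
    [0,0,0],
    [0,0,0],
    [0,0,0],
    [0,0,0],
    [0,0,0],
    [0,0,0],
    [0,0,0],
    [0,0,0]
  ],
  "twist": [0,0,0,0,0,0,0,0,0,0,0],
  "jaw": 5,
  "force": 45
}}

```text
time: 64.47
position: [0.3273, 0.315, 0.1594]
tool_rot: [0.786, 0.618, 0.0, 0.0]
ft_force: [-0.5, -1.2, 2.4]
grip_width: 0.0127
```

Emit:
{"name": "step_arm", "arguments": {
  "slide": [
    [0,0,-5],
    [0,0,-10],
    [0,0,-15],
    [0,0,-20],
    [0,0,-20],
    [0,0,-20],
    [0,0,-20],
    [0,0,-20],
    [0,0,-20],
    [0,0,-15],
    [0,0,-10],
    [0,0,0],
    [0,0,0]
  ],
  "twist": [0,0,0,0,0,0,0,0,0,0,0,0,0]
}}

```text
time: 65.55
position: [0.3269, 0.3148, 0.3341]
tool_rot: [0.786, 0.618, 0.0, 0.0]
ft_force: [0.3, -0.1, -2.2]
grip_width: 0.0133
```

```bash
python3 look.py 30
```

```text
[0.32645753 0.31448709 0.33302554] 0.013113169247783222 65.7 [-0.1 -1.2 -1.9]
s can tray 132 mid [ 0.6038 -0.1203] mean [ 0.6026 -0.1358  0.1416]
s can mat 381 mid [ 0.381  -0.2855] mean [ 0.38   -0.2894  0.1427]
s pot mat 489 mid [ 0.3806 -0.2232] mean [ 0.3788 -0.2046  0.0787]
t can tray 41 mid [ 0.6041 -0.1203] mean [ 0.6026 -0.133   0.1388]
t can mat 182 mid [ 0.3817 -0.2852] mean [ 0.3814 -0.283   0.1456]
t pot mat 223 mid [ 0.3816 -0.212 ] mean [ 0.3795 -0.1718  0.0804]
```

View pics/w30.png

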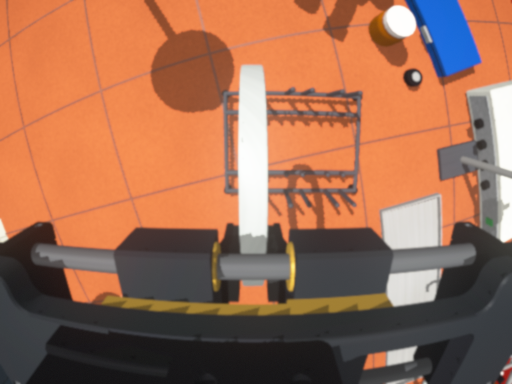

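Held, and the pot is still in place. Carry to hook1.

Emit:
{"name": "step_arm", "arguments": {
  "slide": [
    [0,0,0],
    [0,0,0],
    [0,0,0],
    [-10,7,0],
    [-20,14,0],
    [-28,20,0],
    [-28,20,0],
    [-28,20,0],
    [-28,20,0],
    [-28,20,0],
    [-28,20,0],
    [-28,20,0],
    [-15,6,0],
    [-8,0,0],
    [0,0,0],
    [0,0,0],
    [0,0,0]
  ],
  "twist": [-4.8,-4.8,-4.7,0,0,0,0,0,0,0,0,0,0,0,0,0,0]
}}

```text
time: 67.12
position: [0.4961, 0.0692, 0.3338]
tool_rot: [0.702, 0.712, -0.0, -0.001]
ft_force: [-0.0, 0.2, -2.6]
grip_width: 0.013
```

```bash
python3 look.py 31
```

```text
[0.49660855 0.06920508 0.33431438] 0.013710084886530562 67.27 [-0.8  0.9 -2.3]
s can tray 137 mid [ 0.6036 -0.1185] mean [ 0.6028 -0.1366  0.1407]
s can mat 389 mid [ 0.3807 -0.2857] mean [ 0.3798 -0.2897  0.1427]
s pot mat 487 mid [ 0.3807 -0.224 ] mean [ 0.3788 -0.2043  0.0788]
t can tray 33 mid [ 0.6035 -0.1224] mean [ 0.6027 -0.1264  0.14  ]
t can mat 184 mid [ 0.3817 -0.2847] mean [ 0.3811 -0.2829  0.1456]
t pot mat 222 mid [ 0.3818 -0.211 ] mean [ 0.3801 -0.1721  0.0805]
```

View pics/w31.png

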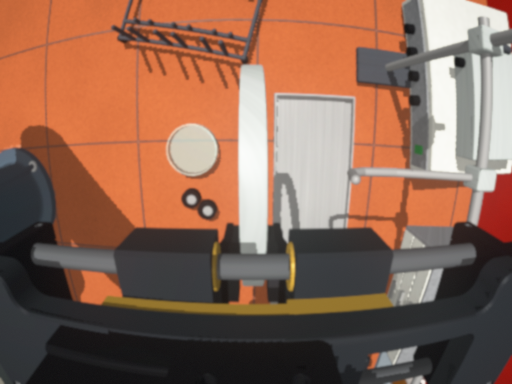

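Hook1's tip at (356,176), about y=0.098, matches the hoop centre (0.098). Over the tip now.

Emit:
{"name": "step_arm", "arguments": {
  "slide": [
    [0,0,10],
    [0,0,12],
    [0,10,10],
    [0,17,0],
    [0,21,0],
    [0,21,0],
    [0,20,0],
    [0,12,0],
    [0,6,0],
    [0,0,0],
    [0,0,0],
    [0,0,0]
  ],
  "twist": [0,0,0,0,0,0,0,0,0,0,0,0]
}}

```text
time: 68.27
position: [0.6031, 0.0698, 0.3021]
tool_rot: [0.703, 0.712, -0.0, -0.001]
ft_force: [-0.6, -0.2, -1.7]
grip_width: 0.013
```

```bash
python3 look.py 32 | head -1
```

```text
[0.60348278 0.06952216 0.30244608] 0.013332327326320387 68.42 [-0.3 -0.1 -1.1]
```

View pics/w32.png

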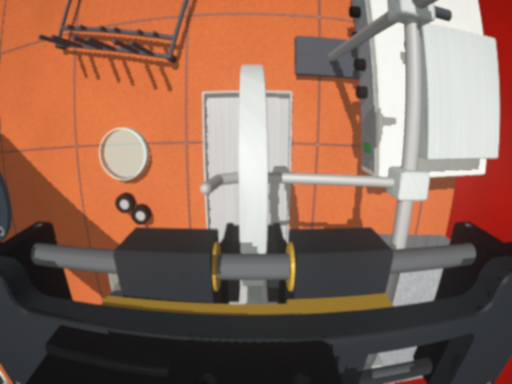

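Emit:
{"name": "step_arm", "arguments": {
  "slide": [
    [0,0,5],
    [0,0,10],
    [0,0,12],
    [0,0,12],
    [0,0,10],
    [0,0,6],
    [0,0,3],
    [0,0,2],
    [0,0,1],
    [0,0,1],
    [0,0,1],
    [0,0,0],
    [0,0,0]
  ],
  "twist": [0,0,0,0,0,0,0,0,0,0,0,0,0]
}}

```text
time: 69.5
position: [0.6044, 0.0694, 0.2396]
tool_rot: [0.703, 0.711, 0.0, 0.0]
ft_force: [-0.1, 0.4, -2.4]
grip_width: 0.0129
```

Emit:
{"name": "step_arm", "arguments": {
  "slide": [
    [0,0,0.7],
    [0,0,0.7],
    [0,0,0.7],
    [0,0,0],
    [0,0,0]
  ],
  "twist": [0,0,0,0,0]
}}

```text
time: 69.92
position: [0.6044, 0.0693, 0.2372]
tool_rot: [0.703, 0.711, 0.0, 0.0]
ft_force: [0.0, 0.1, -0.7]
grip_width: 0.013
```

Emit:
{"name": "step_arm", "arguments": {
  "slide": [
    [0,0,0.6],
    [0,0,0.6],
    [0,0,0],
    [0,0,0]
  ],
  "twist": [0,0,0,0]
}}

```text
time: 70.25
position: [0.6044, 0.0694, 0.2366]
tool_rot: [0.703, 0.711, 0.0, 0.0]
ft_force: [-2.5, 0.1, 4.0]
grip_width: 0.0134
```

Contact. Release, rise and look.

Emit:
{"name": "step_arm", "arguments": {
  "slide": [
    [0,0,0],
    [0,0,0],
    [0,0,0],
    [0,0,0],
    [0,0,0],
    [0,0,0],
    [0,0,-4],
    [0,0,-8],
    [0,0,-12],
    [0,0,-20],
    [0,0,-25],
    [0,0,-30],
    [0,0,-30],
    [0,0,0],
    [0,0,0]
  ],
  "twist": [0,0,0,0,0,0,0,0,0,0,0,0,0,0,0],
  "jaw": 36
}}

```text
time: 71.5
position: [0.6054, 0.0693, 0.3682]
tool_rot: [0.703, 0.711, 0.002, 0.002]
ft_force: [-0.2, 0.4, 0.1]
grip_width: 0.0362
```

Emit:
{"name": "step_arm", "arguments": {
  "slide": [
    [0,-15,0],
    [10,-30,0],
    [20,-36,0],
    [25,-36,0],
    [30,-36,0],
    [30,-30,0],
    [30,-15,0],
    [15,-5,0],
    [0,0,0],
    [0,0,0],
    [0,0,0],
    [0,0,0],
    [0,0,0]
  ],
  "twist": [0,0,0,0,0,0,0,0,0,0,0,0,0]
}}

```text
time: 72.58
position: [0.4063, 0.2209, 0.3646]
tool_rot: [0.703, 0.711, -0.0, -0.0]
ft_force: [0.1, -0.2, -0.7]
grip_width: 0.0356
```

```bash
python3 look.py 33; python3 - <<'E'
from h import *
s=load('s33')['color']; cv2.imwrite('pics/s33z.png',cv2.resize(s[110:340,150:400],None,fx=2.6,fy=2.6,interpolation=cv2.INTER_CUBIC))
t=load('t33')['color']; cv2.imwrite('pics/t33z.png',cv2.resize(t[100:260,110:410],None,fx=2.66,fy=2.66,interpolation=cv2.INTER_CUBIC))
E
```

```text
[0.40613465 0.22115635 0.36476547] 0.035947670533040536 72.73 [ 0.5 -0.1  0.4]
s can tray 159 mid [ 0.6028 -0.0969] mean [ 0.6024 -0.1135  0.1415]
s can mat 382 mid [ 0.3807 -0.2862] mean [ 0.3799 -0.2895  0.1427]
s pot mat 489 mid [ 0.3801 -0.2217] mean [ 0.3785 -0.2055  0.0791]
t can tray 50 mid [ 0.6039 -0.0398] mean [ 0.6025 -0.0871  0.1392]
t can mat 185 mid [ 0.3818 -0.2844] mean [ 0.3808 -0.2826  0.1455]
t pot mat 226 mid [ 0.3813 -0.2114] mean [ 0.3799 -0.1702  0.0811]
```

View pics/s33z.png

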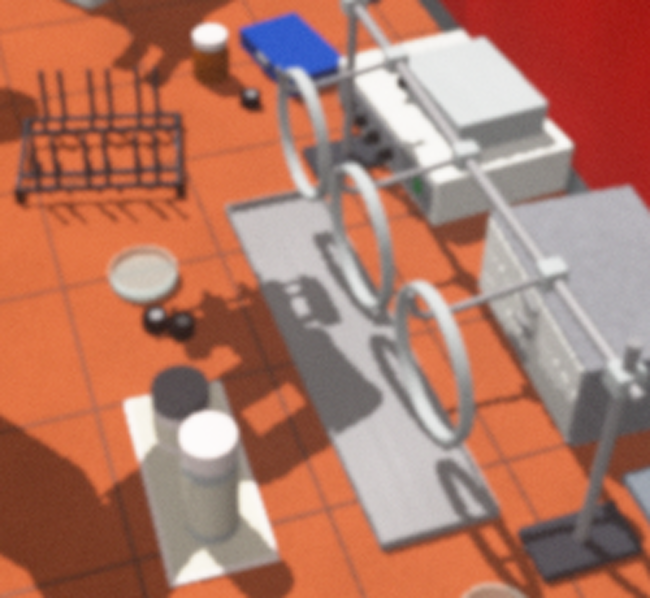

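View pics/t33z.png

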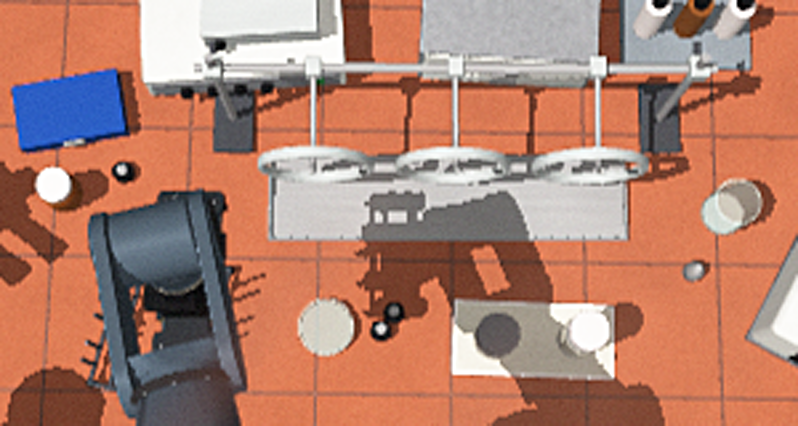

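All three hoops hang on their own hooks, the rack is empty, the can and jar stand on the mat, and the other things are where they started. I'll let it settle briefly, check once more and hand in.

Emit:
{"name": "step_arm", "arguments": {
  "slide": [
    [0,0,0],
    [0,0,0],
    [0,0,0],
    [0,0,0],
    [0,0,0],
    [0,0,0],
    [0,0,0],
    [0,0,0],
    [0,0,0],
    [0,0,0],
    [0,0,0],
    [0,0,0]
  ],
  "twist": [0,0,0,0,0,0,0,0,0,0,0,0]
}}

```text
time: 73.73
position: [0.4057, 0.2218, 0.3649]
tool_rot: [0.703, 0.711, -0.0, -0.0]
ft_force: [0.0, -1.1, -0.5]
grip_width: 0.0359
```

```bash
python3 look.py 34; python3 - <<'E'
from h import *
for n in ('s34','t34'):
    X=cloud(load(n)); m=(X[...,2]>.066)&(X[...,2]<.095)&(X[...,0]>.32)&(X[...,0]<.52)&(X[...,1]<-.02)&(X[...,1]>-.23);p=X[m];print('pot',n,len(p),((p.min(0)+p.max(0))/2).round(4))
    for h in (.097,-.093,-.282):
        m=(X[...,2]>.07)&(X[...,2]<.265)&(abs(X[...,0]-.605)<.025)&(abs(X[...,1]-h)<.09);p=X[m];print(h,len(p),p.min(0).round(3),p.max(0).round(3))
print(robot.hand_in())
E
```

```text
[0.40569478 0.22183668 0.36493272] 0.0361305293079664 73.88 [ 0.4 -0.4  0.7]
s can tray 164 mid [ 0.603  -0.0389] mean [ 0.6025 -0.1137  0.1406]
s can mat 382 mid [ 0.381  -0.2859] mean [ 0.3799 -0.2895  0.1428]
s pot mat 495 mid [ 0.38   -0.2235] mean [ 0.3787 -0.2053  0.079 ]
t can tray 50 mid [ 0.6037 -0.0942] mean [ 0.6033 -0.1007  0.1384]
t can mat 183 mid [ 0.3814 -0.2842] mean [ 0.3811 -0.2829  0.1454]
t pot mat 219 mid [ 0.3818 -0.2114] mean [ 0.3803 -0.1695  0.0806]
pot s34 374 [ 0.38   -0.1646  0.0757]
0.097 510 [0.58  0.013 0.087] [0.63  0.176 0.25 ]
-0.093 620 [ 0.582 -0.176  0.089] [ 0.629 -0.013  0.248]
-0.282 823 [ 0.58  -0.365  0.087] [ 0.63  -0.205  0.252]
pot t34 210 [ 0.3818 -0.1643  0.0806]
0.097 363 [0.585 0.017 0.086] [0.629 0.175 0.256]
-0.093 366 [ 0.583 -0.171  0.088] [ 0.63  -0.016  0.254]
-0.282 358 [ 0.583 -0.362  0.08 ] [ 0.629 -0.203  0.259]
the job is handed in; nothing more can be done
None
```

The job is handed in at about 74 s of the 210 s allowed. The spray can and paste jar are on the white mat, and all three hoops hang on their own J-hooks.

- **Order:** I stood the can and jar on the mat first. Then I hung the far hoop on hook3 and the middle hoop on hook2.
- **Jar knocked aside:** while I carried the near hoop, the jar was pushed partly off a corner of the mat. I set that hoop back in its rack slot, put the jar back on the mat, then hung the hoop on hook1.
- **Last checks:**
  - The can stands at about (0.381, -0.285) and the jar at about (0.381, -0.164), both wholly on the mat.
  - The hoops span z of about 0.09 to 0.25 m, centred under the hooks.
  - The rack is empty, the bench items I could see had not moved, and the gripper is clear of everything.
- **Disagreements:** hook-tip estimates from different views differed by up to about 7 mm, and depth readings between cameras by about 3 to 5 mm. Neither mattered, because each placing was finished by force contact and checked by picture. No check failed at the end.

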